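# Hook the second hanger arm into the slotted stand and lay the torch rail across

## Task

Hook the loose steel hanger arm into the empty right-hand upright of the slotted stand, level with the arm that already hangs on the other upright: tabs into the slots, then down until it is fully home. Then lay the round bar across the two arms so that it rests in both saddles, about centred and reaching over both arms. Leave the other loose pieces on the table where they are.

Things in the scene. Friction and masses are not known exactly. Their poses are not given: they have to be found in the camera images.
- stand: Dark steel stand fixed on the table, 0.27 m tall. Origin on the table, below the front faces (plane x=0) of its two 40 mm wide uprights, midway; x points from the front into them, y to the robot's left, z up. Uprights centred at y +47.5 and -47.5 mm; the left one carries a fixed arm of the loose one's form, 80 mm up. Base plate x -30 to 70, y +-85, 8 mm thick, bolts to 17 mm.
- slot (a point): Lower edge centre, front face, of the right upright's second slot from below: x 0, y -47.5, z 130 mm of the stand. Each upright has four slots in a column, 11 mm wide, 24 mm tall, lower edges at z 90, 130, 170, 210 mm, through a 4 mm thick face, hollow behind. The arm's tabs belong in those at 130 and 170.
- tray_edge (a point): Middle of the front edge, underside, of the open tray on the stand: x -80, y 0, z 250 mm. It spans x -80 to 30, y +-87.5; rim 268, small parts fixed in it to about 285 mm. A hand held upright cannot get at the arms below it: lean the hand back toward the robot about 26 to 38 degrees, fingers pointing forward and down, in the plane of the arm.
- seat (a point): Where hook_arm's origin lies when it hangs fully home: x 0, y -47.5, z 80 mm of the stand, axes parallel to the stand's. To enter, the arm must be 8 to 13 mm higher (10.5 is best), go straight along x until its back plate meets the upright, then straight down until it bears.
- hook_arm: Loose steel hanger arm, about 0.4 kg, standing level on the table as it will hang. Origin: bottom centre of its back plate's rear face; x out of that face (into the upright when hung), z up. Back plate x -6 to 0, 28 wide, 110 mm tall. Arm: tube x -126 to -6, 24 mm wide (y), z 0 to 36; sides flush, grip across the 24 mm.
- tab (a point): Root of the arm's lower hook tab: x 0, y 0, z 50 mm of hook_arm, the underside of its neck. Two tabs, 6 mm wide, one above the other behind the back plate: necks z 50 to 60 and 90 to 100, reaching out 5.5 mm, then a 4 mm thick lip (to x 9.5) that goes 7 mm below its neck.
- saddle (a point): On the arm's top, x -102, y 0, z 36 mm of hook_arm: floor of its saddle, a 24 mm gap (along x) between two cheeks 6 mm thick and 14 mm tall. The fixed arm has the same.
- rail_bar: Loose plain round steel bar, 16 mm diameter, 140 mm long, about 0.23 kg, lying on the table; its y axis runs along the bar. It may roll: take its place from bar_center.
- bar_center (a point): Centre of the round bar (8 mm above the table while it lies there).
- rail_place (a point): Where the bar's centre lies, bar along the stand's y, when it rests in both saddles: x -102, y 0, z 124 mm of the stand, axes parallel to the stand's (arm tops at z 116, cheeks to 130).
- tube_piece: Bystander: square steel tube offcut, 35x85x35 mm, origin centre of underside.
- gusset: Bystander: flat triangular steel gusset, 72x72x6 mm, origin centre of underside.
- bench_nut: Bystander: bright steel hexagon nut, 27x31x15 mm, origin centre of underside.
Not all that is in view belongs to the job. Leave any pink look-alike of the rail_bar alone.

How it is judged:
By the outcome, as a careful person would: the job done as asked, in the order asked, and still so for the second after the job is handed in, with the robot touching nothing.
It also fails if it takes over 67 s, if anything falls off the work surface, if the arm or the gripper's body presses on something with over 40 N, if the wrist force passes 120 N, or if a joint passes its speed limit or range.

## Robot

A 6-joint arm with a two-finger parallel gripper is mounted at the origin on a cart in front of the work surface, level with it; the furniture and walls round the work are solid. World frame = base frame: x ahead of the robot, y to its left, z up, the work surface at z = 0. Lengths are in m, angles in rad, forces in N, time in s.
With the tool pointing down it reaches from about 0.3 to 0.775 m from the base axis. Payload 14.6 kg.
Tool frame: the origin (TCP) lies between the finger pads; the fingertips stand 22 mm ahead of it and the grasp point (between the pads) lies 3 mm ahead of it (ctrl.tip_reach is the distance from the TCP to the fingertips, in m); z points along the fingers, y is the direction in which the jaws open and shut (so a half turn about z gives the same grasp; the last joint's range is limited). The gripper opens to 94 mm and grips with 3 to 60 N. Pads are 16 mm wide; open, the fingers measure 119 mm over their backs; the gripper's body (75 mm by 177 mm) begins 78 mm behind the grasp point.
Start: joints at [1.206, 0.3, 1.521, -0, 1.321, -0.067], TCP at [0.161, 0.526, 0.227] pointing down, gripper open.
Joint ranges: [-3.03, 3.03], [-0.79, 2.21], [0.23, 2.52], [-1.04, 4.18], [0, 3.07], [-2.55, 2.55]. Speed limits (rad/s): [2.22, 2.22, 2.57, 3.14, 3.14, 3.14].

## Interface

Orientations are given as [roll, pitch, yaw] about the fixed x, y, z axes, in that order (R = Rz(yaw) Ry(pitch) Rx(roll)).
In Python, from station import ctrl gives the robot as it stands. The module is installed in compiled form; this text tells all that it offers.
- The arm moves only by the shell command python3 -m creep 'ROWS' [OPENING] [FORCE]. ROWS is a JSON object of lists of equal length, an entry for each row: "xyz": the shift along the tool's x, y, z in mm, a list of three; "spin": the turn about the tool's z in rad. In form: {"xyz": [[tx, ty, tz], ...], "spin": [spin, ...]}. A call has 1 to 5 rows; each row shifts and turns the commanded pose from where the row before left it, along the tool's axes as they then stand; what a row does not reach is not made up. A row lasts 1/8 s, in which the tool goes at most 62.5 mm and 10.7 degrees, less where a joint would pass 70% of its speed; a pose out of reach is approached as far as the arm can. A call with a gripper value outside its range is refused whole. OPENING is the finger opening in mm, from 0 to 94, set as the call begins (- or left out, the last holds). The fingers move at their own pace and stop on an object; FORCE is the grip in N (left out, the last holds). Time passes only in rows, so rows that do not move let the fingers close. It gives the time, the measured TCP pose, the force and the opening at its end, in the units of the state.
- ctrl.get_obs(): the state, without advancing time (a new reading comes with each control period).
- ctrl.camera(name): name is "scene" or "top"; returns the picture (384x512x3 uint8, red, green, blue); there is no depth.
- ctrl.camera_model(name): a dict with "fx", "fy", "cx", "cy" (pixels), "k1" (the pictures are not rectified: a ray, as slopes to the right and down, at radius r is drawn at 1 + k1 r^2 times it, then the intrinsics apply), "R" (3x3) and "t" (3): a world point X has camera coordinates R X + t. Camera axes: x right, y down, z forward; pixel columns grow to the right and rows downward; lengths in m; the calibration is good to about 2 mm. A picture is of the moment at which its call begins. camera_model takes no time and is no camera call.
- ctrl.hand_in(): hands the job in, once; it reports no verdict.
The state is a dict: "time_s": time; "qpos": joint angles; "joint_vel": joint speeds; "tau": joint torques, N m; "ee_pos": TCP position; "eef_rot": TCP orientation; "force": force on the tool from outside, world axes, zero at the start; "moment": the same for the moment, N m; "grip_width": finger opening in m.
Only numpy, scipy, OpenCV 4.12 (cv2) and the standard library are available. Lean on these libraries where they do the work, as an engineer would, in place of code of your own. Each camera call takes 0.05 s, during which the arm holds its last target.

## Working session

There is one attempt and no reset: what is moved stays moved. The work goes in short steps, Python scripts to look and compute and a shell command to move; the robot and the scene stay as the last step left them, time stands still between calls to the robot, and variables do not carry over. Pictures are saved under pics/ and viewed, and the job is handed in when it is done.

```bash
mkdir -p pics; python3 - <<'E'
from station import ctrl
import cv2,json
print(ctrl.get_obs(), ctrl.tip_reach)
for n in("scene","top"):
    im=ctrl.camera(n); cv2.imwrite(f"pics/{n}0.png",cv2.resize(im[:,:,::-1],(768,576),interpolation=cv2.INTER_CUBIC)); cv2.imwrite(f"pics/raw_{n}0.png",im[:,:,::-1])
    print(ctrl.camera_model(n))
E
```

```text
{'time_s': 0.0, 'qpos': array([ 1.20640518e+00,  3.00463427e-01,  1.52160123e+00, -1.98278166e-05,
        1.32068794e+00, -6.65852100e-02]), 'joint_vel': array([-1.17945546e-03,  1.47262279e-03, -6.81665056e-05,  5.49540711e-04,
        5.95695251e-04,  2.50135669e-04]), 'tau': array([-1.65316538e-03, -5.31809556e+01, -3.52733159e+01,  7.07525178e-02,
        2.44310807e-02, -6.58159274e-05]), 'ee_pos': array([0.16129565, 0.52556288, 0.226882  ]), 'eef_rot': array([-3.14043400e+00, -5.80157124e-05,  2.84379160e+00]), 'force': array([0.39508943, 0.17285139, 0.39134568]), 'moment': array([-0.00711152,  0.0142892 , -0.00145443]), 'grip_width': 0.09423545564094243} 0.022
{'fx': 347.8996284909765, 'fy': 347.8996284909765, 'cx': 261.8460114926428, 'cy': 198.0410731489968, 'k1': -0.10560845309870244, 'R': array([[ 0.72137595, -0.69225604,  0.01995759],
       [-0.37329373, -0.41294644, -0.83073885],
       [ 0.5833254 ,  0.59182498, -0.55630447]]), 't': array([-0.53123117,  0.30800115,  0.80426771])}
{'fx': 361.60184366741504, 'fy': 361.60184366741504, 'cx': 255.53060539823167, 'cy': 193.5278136163485, 'k1': -0.1166170943743496, 'R': array([[-0.0156265 , -0.99978626,  0.01353722],
       [-0.99695935,  0.01454577, -0.07655377],
       [ 0.0763405 , -0.01469233, -0.99697355]]), 't': array([-0.15985454,  0.56570648,  1.33604487])}
```

View pics/scene0.png

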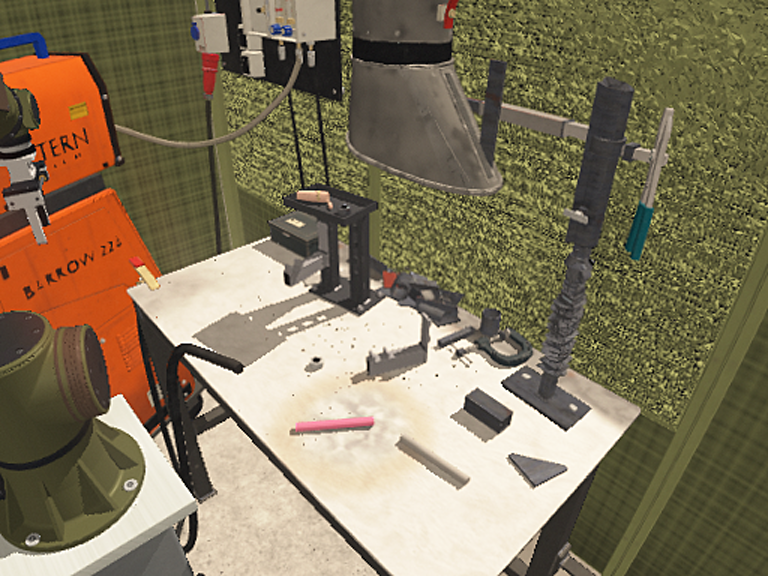

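View pics/top0.png

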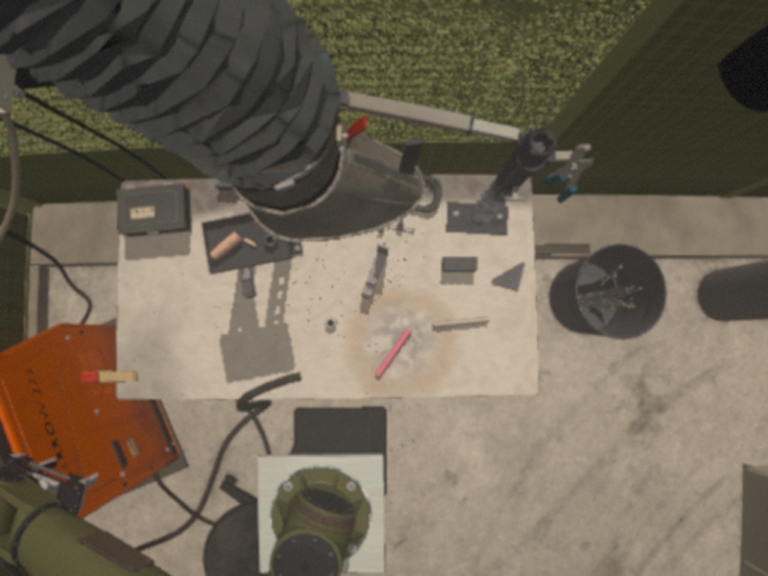

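```bash
cat > h.py <<'E'
import numpy as np,cv2
from station import ctrl
CM={n:ctrl.camera_model(n) for n in("scene","top")}
def K(n):
    m=CM[n];return np.array([[m['fx'],0,m['cx']],[0,m['fy'],m['cy']],[0,0,1]]),np.array([m['k1'],0,0,0,0.])
def proj(n,P):
    m=CM[n];k,d=K(n)
    return cv2.projectPoints(np.atleast_2d(P).astype(float),cv2.Rodrigues(np.array(m['R']))[0],np.array(m['t'],float),k,d)[0].reshape(-1,2)
def onz(n,uv,z):
    m=CM[n];k,d=K(n);R=np.array(m['R']);t=np.array(m['t'])
    s=cv2.undistortPoints(np.atleast_2d(uv).astype(float).reshape(-1,1,2),k,d).reshape(-1,2)
    D=np.c_[s,np.ones(len(s))]@R; C=-R.T@t
    return C+D*((z-C[2])/D[:,2])[:,None]
def crop(src,u0,v0,w,hh,s,out):
    im=cv2.imread(src)[v0:v0+hh,u0:u0+w]; im=cv2.resize(im,None,fx=s,fy=s,interpolation=cv2.INTER_CUBIC)
    for u in range(0,w,10):
        cv2.putText(im,str(u0+u),(u*s,8),0,.3,(0,0,255),1) if u%20==0 else 0
        cv2.line(im,(u*s,10),(u*s,14),(0,0,255),1)
    for v in range(0,hh,10):
        cv2.putText(im,str(v0+v),(0,v*s+4),0,.3,(0,0,255),1)
    cv2.imwrite(out,im)
E
python3 - <<'E'
from h import *
crop('pics/raw_scene0.png',170,110,110,110,5,'pics/c1.png')
crop('pics/raw_scene0.png',190,200,190,130,4,'pics/c2.png')
crop('pics/raw_top0.png',130,135,110,80,7,'pics/c3.png')
crop('pics/raw_top0.png',210,150,150,110,5,'pics/c4.png')
E
```

```text
(no output)
```

View pics/c1.png

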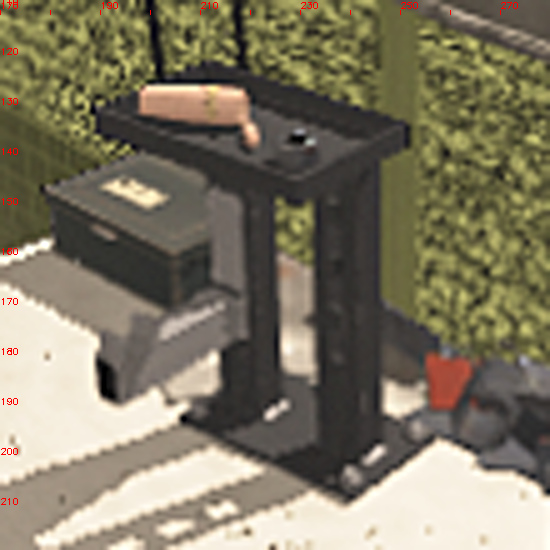

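View pics/c2.png

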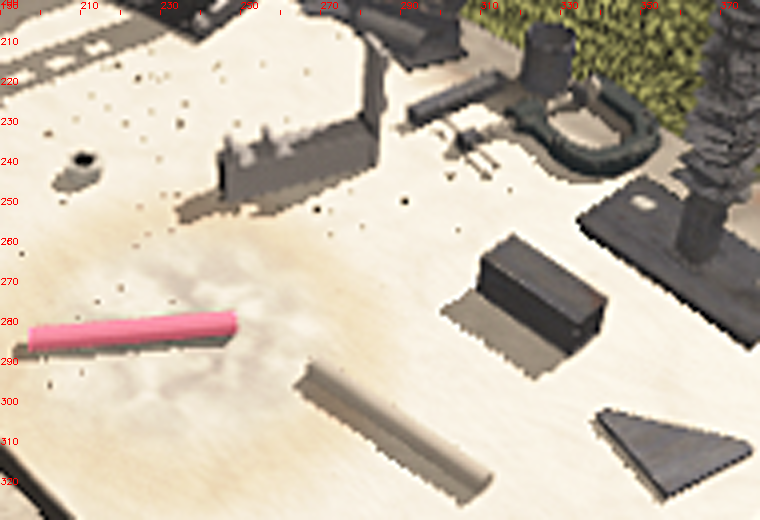

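View pics/c3.png

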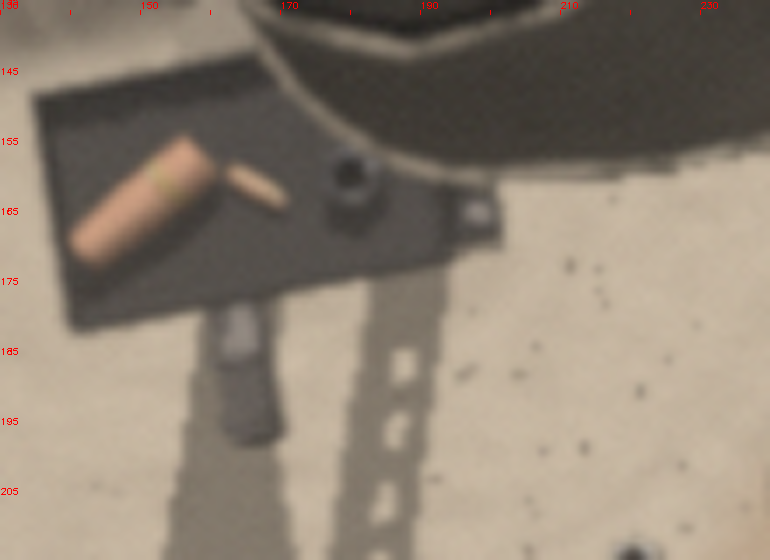

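View pics/c4.png

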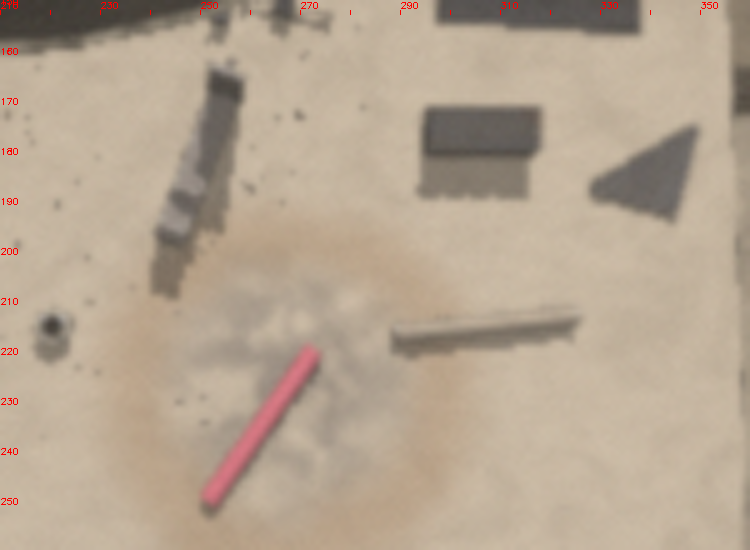

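```bash
cat > fit.py <<'E'
from h import *
from scipy.optimize import least_squares
def tf(p,L):
    c,s=np.cos(p[2]),np.sin(p[2]); L=np.atleast_2d(L)*1e-3
    return np.c_[p[0]+c*L[:,0]-s*L[:,1],p[1]+s*L[:,0]+c*L[:,1],L[:,2]+(p[3] if len(p)>3 else 0)]
def fit(obs,p0,verbose=1):
    def r(p):
        return np.concatenate([(proj(n,tf(p,L))[0]-uv) for n,L,uv in obs])
    s=least_squares(r,p0,loss='soft_l1')
    if verbose: print(np.round(s.x,4),np.degrees(s.x[2]).round(2)); print(np.round(r(s.x).reshape(-1,2),1).tolist())
    return s.x
E
cat > m1.py <<'E'
from fit import *
S=lambda x,y:(170+x/5,110+y/5)
T=lambda x,y:(130+x/7,135+y/7)
st=[('scene',(-80,-87.5,250),S(298,198)),('scene',(30,-87.5,268),S(409,126)),('scene',(-80,87.5,268),S(98,108)),
('scene',(-30,-85,0),S(348,505)),('scene',(-30,85,0),S(182,421)),('scene',(70,-85,0),S(440,438)),
('top',(-80,87.5,268),T(75,333)),('top',(30,87.5,268),T(33,96))]
print('cam',[-np.array(CM[n]['R']).T@CM[n]['t'] for n in CM])
p=fit(st,[.6,.15,0.1])
print('slot etc',tf(p,[(0,-47.5,80),(-102,0,124),(-80,0,250)]))
S=lambda x,y:(190+x/4,200+y/4)
T=lambda x,y:(210+x/5,150+y/5)
# arm: tip x=-126, back plate
a=[('scene',(-126,-12,0),S(222,200)),('scene',(-126,-12,36),S(220,152)),('scene',(-6,-14,110),S(367,32)),('scene',(0,-14,0),S(377,167)),
('top',(-126,-12,36),T(187,234)),('top',(-126,12,36),T(158,226)),('top',(0,12,110),T(210,68)),('top',(0,-14,110),T(243,75))]
q=fit(a,[.5,0,-.2])
# bar
e1=onz('scene',[S(305,372),S(482,490)],.008);print('bar scene',e1)
e2=onz('top',[T(392,338),T(580,325)],.008);print('bar top',e2)
E
python3 m1.py
```

```text
cam [array([ 0.0290425 , -0.71654574,  0.71388834]), array([ 0.45949406, -0.1484194 ,  1.37747235])]
[0.68   0.1216 0.1813] 10.39
[[0.3, 2.0], [0.3, -0.8], [-1.4, 0.3], [1.2, 0.2], [-1.3, 0.7], [-0.2, 0.9], [-0.5, -0.6], [-0.2, -0.8]]
slot etc [[0.68860316 0.07491456 0.08      ]
 [0.57971036 0.10324492 0.124     ]
 [0.6013498  0.10721164 0.25      ]]
[ 0.6656 -0.1666 -0.4026] -23.07
[[-0.0, 0.3], [0.4, 3.2], [2.5, 5.5], [-0.2, -0.2], [-2.5, 1.5], [-2.7, 0.7], [-0.2, -2.0], [-0.0, -0.7]]
bar scene [[ 0.46970395 -0.2942824   0.008     ]
 [ 0.48295554 -0.43330363  0.008     ]]
bar top [[ 0.4710573  -0.29173365  0.008     ]
 [ 0.47839905 -0.43580825  0.008     ]]
```

```bash
cat > ov.py <<'E'
from fit import *
def box(x0,x1,y0,y1,z0,z1):
    c=[(x,y,z) for x in(x0,x1) for y in(y0,y1) for z in(z0,z1)]
    return [(c[i],c[j]) for i in range(8) for j in range(i+1,8) if sum(a!=b for a,b in zip(c[i],c[j]))==1]
ARM=box(-126,-6,-12,12,0,36)+box(-6,0,-14,14,0,110)+box(-120,-114,-12,12,36,50)+box(-90,-84,-12,12,36,50)
def shift(E,d): return [(tuple(np.add(a,d)),tuple(np.add(b,d))) for a,b in E]
STAND=box(-30,70,-85,85,0,8)+box(-80,30,-87.5,87.5,250,268)+[((0,y,0),(0,y,250)) for y in(-67.5,-27.5,27.5,67.5)]+shift(ARM,(0,47.5,80))
def slots(): 
    o=[]
    for z in(90,130,170,210):
        q=[(0,-53,z),(0,-42,z),(0,-42,z+24),(0,-53,z+24)]
        o+= [(q[i],q[(i+1)%4]) for i in range(4)]
    return o
def draw(src,n,items,u0,v0,w,hh,s,out):
    im=cv2.imread(src)[v0:v0+hh,u0:u0+w]; im=cv2.resize(im,None,fx=s,fy=s,interpolation=cv2.INTER_CUBIC)
    for p,E,col in items:
        for a,b in E:
            uv=(proj(n,tf(p,[a,b]))+.5-[u0,v0])*s
            cv2.line(im,*[tuple(int(round(v*16)) for v in x) for x in uv],col,1,cv2.LINE_AA,4)
    for u in range(0,w,10): cv2.putText(im,str(u0+u),(u*s,8),0,.3,(0,0,255),1)
    for v in range(0,hh,10): cv2.putText(im,str(v0+v),(0,v*s+4),0,.3,(0,0,255),1)
    cv2.imwrite(out,im)
E
python3 - <<'E'
from ov import *
p=[.68,.1216,.1813];q=[.6656,-.1666,-.4026]
draw('pics/raw_scene0.png','scene',[(p,STAND+slots(),(0,255,255))],170,110,110,110,5,'pics/o1.png')
draw('pics/raw_scene0.png','scene',[],235,190,60,70,8,'pics/o2.png')
draw('pics/raw_top0.png','top',[(p,STAND,(0,255,255))],130,135,80,80,7,'pics/o3.png')
draw('pics/raw_top0.png','top',[],230,155,40,60,9,'pics/o4.png')
E
```

```text
(no output)
```

View pics/o1.png

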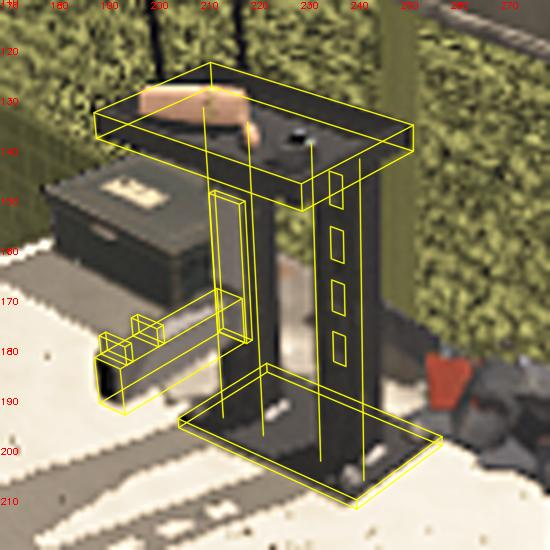

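View pics/o2.png

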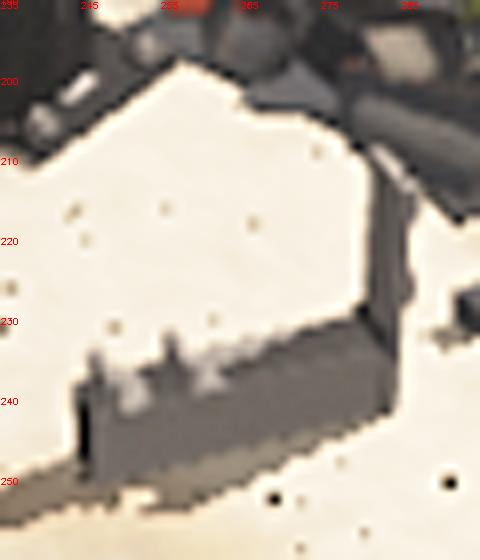

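View pics/o3.png

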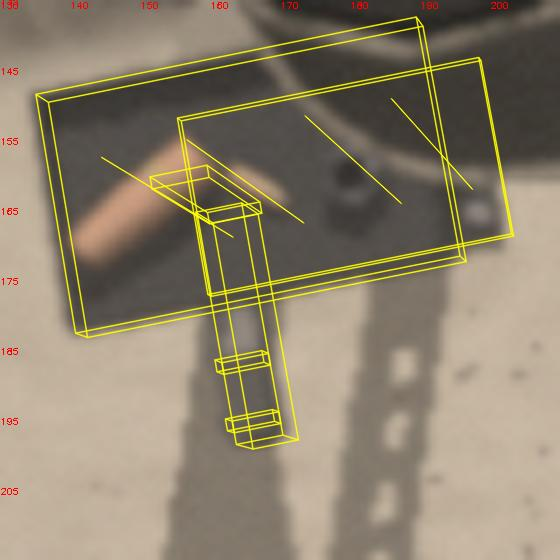

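View pics/o4.png

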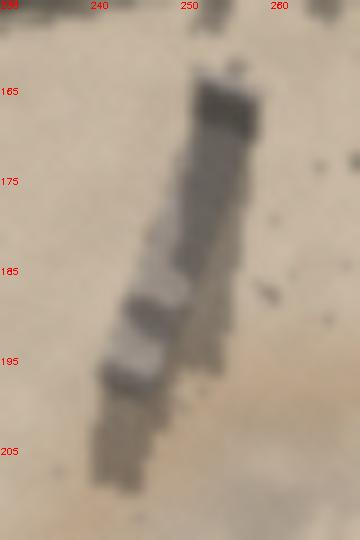

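```bash
cat > m2.py <<'E'
from ov import *
def C(u0,v0,s): return lambda x,y:(u0+x/s-.5,v0+y/s-.5)
S=C(235,190,8);T=C(230,155,9)
a=[('scene',(-126,-12,0),S(92,481)),('scene',(-126,12,0),S(79,470)),('scene',(-120,-12,50),S(93,355)),('scene',(0,-14,0),S(398,412)),('scene',(0,-14,110),S(412,190)),('scene',(-6,14,110),S(371,147)),
('top',(0,14,110),T(200,70)),('top',(0,-14,110),T(262,90)),('top',(-126,12,36),T(101,375)),('top',(-126,-12,36),T(150,395))]
q=fit(a,[.65,-.16,-.3])
S=C(170,110,5);T=C(130,135,7)
st=[('scene',(-80,-87.5,250),S(298,199)),('scene',(-80,-87.5,268),S(298,180)),('scene',(30,-87.5,268),S(410,126)),('scene',(-80,87.5,268),S(98,109)),
('scene',(-30,-85,0),S(348,506)),('scene',(-30,85,8),S(181,415)),('scene',(70,-85,8),S(440,435)),
('scene',(-126,35.5,80),S(119,403)),('scene',(-126,59.5,116),S(97,345)),
('top',(-80,87.5,268),T(75,333)),('top',(30,87.5,268),T(34,95)),('top',(-126,59.5,80),T(228,443)),('top',(-126,35.5,80),T(283,436)),('top',(-30,-85,8),T(502,244))]
p=fit(st,[.68,.12,.18])
draw('pics/raw_scene0.png','scene',[(p,STAND+slots(),(0,255,255))],170,110,110,110,5,'pics/o1.png')
draw('pics/raw_scene0.png','scene',[(q,ARM,(0,255,255))],235,190,60,70,8,'pics/o2.png')
draw('pics/raw_top0.png','top',[(p,STAND,(0,255,255))],130,135,80,80,7,'pics/o3.png')
draw('pics/raw_top0.png','top',[(q,ARM,(0,255,255))],230,155,40,60,9,'pics/o4.png')
a,b=[cv2.imread(f'pics/o{i}.png') for i in(1,3)]
H=560;a=cv2.copyMakeBorder(a,0,H-a.shape[0],0,0,0);cv2.imwrite('pics/oA.png',cv2.resize(np.hstack([a,b]),None,fx=.72,fy=.72))
a,b=[cv2.imread(f'pics/o{i}.png') for i in(2,4)]
H=560;b=cv2.copyMakeBorder(b,0,H-b.shape[0],0,0,0);cv2.imwrite('pics/oB.png',cv2.resize(np.hstack([a,b]),None,fx=.95,fy=.95))
# hood: ray via top
for uv in [(213,160),(166,133),(280,140)]:
    for z in (.3,.4,.5,.6,.7): print(uv,z,onz('top',[uv],z).round(3)[0],proj('scene',onz('top',[uv],z)).round(0)*1.5)
E
python3 m2.py
```

```text
[ 0.6656 -0.1671 -0.3788] -21.7
[[0.0, 1.4], [-1.0, -2.3], [1.7, 3.9], [-0.0, 0.6], [0.4, -0.1], [-0.3, 0.5], [-0.4, -0.8], [0.1, -0.3], [-1.0, 0.1], [-0.4, 0.1]]
[0.6817 0.1246 0.1537] 8.81
[[-0.5, 1.9], [-0.7, 0.3], [0.1, -0.4], [-0.9, -0.2], [0.9, 0.2], [-0.5, -0.2], [0.1, 0.2], [0.5, 1.3], [-1.0, 1.4], [-1.7, -1.2], [-0.6, -1.5], [1.7, 0.1], [0.3, -0.0], [0.4, -1.3]]
(213, 160) 0.3 [ 0.645 -0.038  0.3  ] [[375. 210.]]
(213, 160) 0.4 [ 0.628 -0.048  0.4  ] [[372. 162.]]
(213, 160) 0.5 [ 0.611 -0.058  0.5  ] [[369. 108.]]
(213, 160) 0.6 [ 0.593 -0.069  0.6  ] [[364.5  46.5]]
(213, 160) 0.7 [ 0.576 -0.079  0.7  ] [[360.  -25.5]]
(166, 133) 0.3 [0.731 0.106 0.3  ] [[360.  178.5]]
(166, 133) 0.4 [0.706 0.082 0.4  ] [[357. 138.]]
(166, 133) 0.5 [0.681 0.059 0.5  ] [[355.5  90. ]]
(166, 133) 0.6 [0.655 0.035 0.6  ] [[352.5  36. ]]
(166, 133) 0.7 [0.63  0.011 0.7  ] [[348. -27.]]
(280, 140) 0.3 [ 0.704 -0.241  0.3  ] [[478.5 237. ]]
(280, 140) 0.4 [ 0.681 -0.233  0.4  ] [[472.5 184.5]]
(280, 140) 0.5 [ 0.658 -0.224  0.5  ] [[465.  124.5]]
(280, 140) 0.6 [ 0.636 -0.215  0.6  ] [[456.   55.5]]
(280, 140) 0.7 [ 0.613 -0.207  0.7  ] [[445.5 -22.5]]
```

View pics/oA.png

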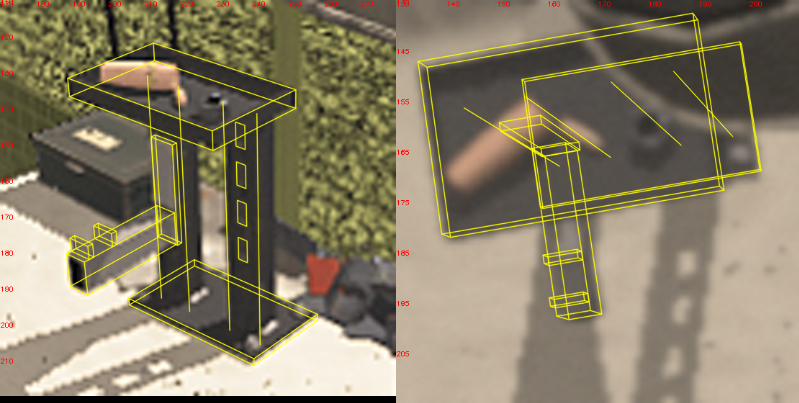

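View pics/oB.png

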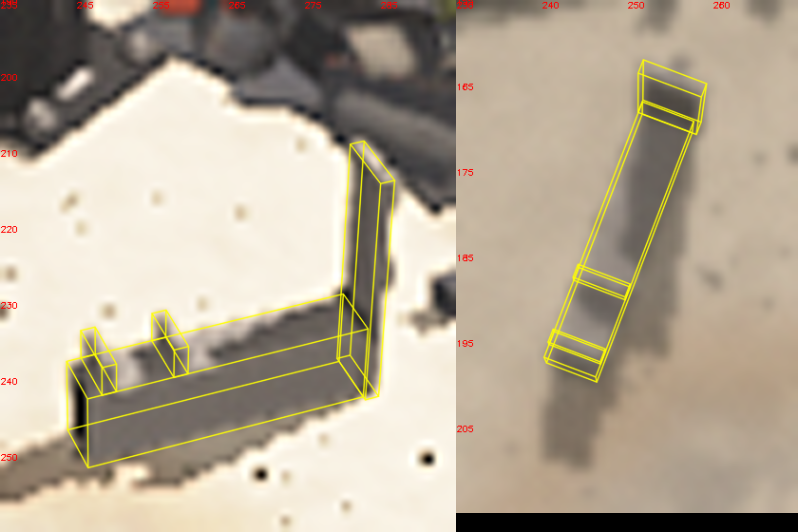

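```bash
python3 -m creep '{"xyz": [[-40,-36,0],[-43,-39,0],[-43,-39,0],[-43,-39,0],[-43,-39,0]], "spin": [0,0,0,0,0]}' 60 && python3 -m creep '{"xyz": [[-43,-39,0],[-43,-39,10],[-43,-39,20],[-43,-39,20],[-43,-39,20]], "spin": [0,0,0,0,0.087]}'
```

```text
time_s: 0.72
ee_pos: [0.3082, 0.2783, 0.2274]
eef_rot: [-3.142, 0.0, 2.844]
force: [0.2, 0.6, 0.2]
grip_width: 0.0602
time_s: 1.35
ee_pos: [0.4567, 0.0286, 0.1568]
eef_rot: [3.141, 0.0, 2.755]
force: [0.7, 0.8, -0.1]
grip_width: 0.06
```

```bash
cat > go.py <<'E'
import sys,numpy as np
from scipy.spatial.transform import Rotation as R
from station import ctrl
def go(x,y,z,yaw=None):
    o=ctrl.get_obs();r=R.from_euler('xyz',o['eef_rot'])
    d=r.inv().apply(np.array([x,y,z])-o['ee_pos'])*1000
    M=r.as_matrix(); az=np.arctan2(M[1,1],M[0,1])
    print('tool delta mm',d.round(1),'dist',np.linalg.norm(d).round(1),'tool y az',np.degrees(az).round(2), 'spin first for y-az target' , None if yaw is None else round(float(-((yaw-az+np.pi/2)%np.pi-np.pi/2)),3))
    if yaw is not None:
        r2=r*R.from_euler('z',-((yaw-az+np.pi/2)%np.pi-np.pi/2)); print('delta after spin',(r2.inv().apply(np.array([x,y,z])-o['ee_pos'])*1000).round(1))
if __name__=='__main__':
    a=list(map(float,sys.argv[1:])); go(*a[:3],*( [np.radians(a[3])] if len(a)>3 else []))
E
python3 go.py .5525 -.1222 .09 68.3
```

```text
tool delta mm [-145.6 -103.6   66.8] dist 190.8 tool y az 67.85 spin first for y-az target -0.008
delta after spin [-144.8 -104.7   66.8]
```

```bash
python3 -m creep '{"xyz": [[-45,-33,10],[-45,-33,15],[-35,-23,20],[-20,-15,21],[0,0,0]], "spin": [0,0,0,0,0]}'; python3 - <<'E'
from h import *
for n in("scene","top"):
    im=ctrl.camera(n);cv2.imwrite(f"pics/raw_{n}1.png",im[:,:,::-1])
cv2.imwrite('pics/v1.png',cv2.resize(cv2.imread('pics/raw_scene1.png')[60:280,140:360],None,fx=2.6,fy=2.6,interpolation=2))
cv2.imwrite('pics/v1t.png',cv2.resize(cv2.imread('pics/raw_top1.png')[130:260,130:340],None,fx=3.6,fy=3.6,interpolation=2))
E
```

```text
time_s: 1.98
ee_pos: [0.5508, -0.1212, 0.0894]
eef_rot: [-3.141, -0.003, 2.755]
force: [0.2, 0.2, -0.2]
grip_width: 0.0602
```

View pics/v1.png

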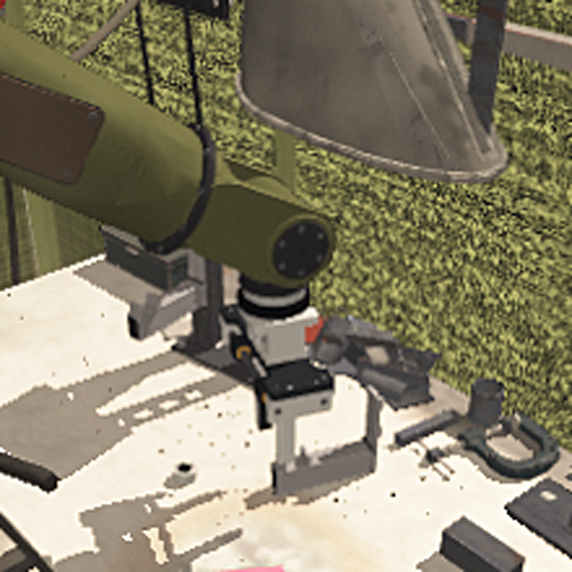

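View pics/v1t.png

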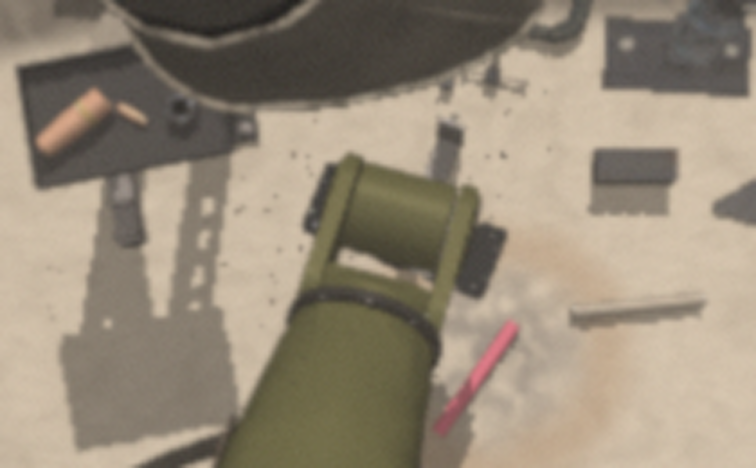

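```bash
python3 -m creep '{"xyz": [[-1,0,25],[0,0,25],[0,0,14.5],[0,0,0]], "spin": [0,0,0,0]}' && python3 -m creep '{"xyz": [[0,0,0],[0,0,0],[0,0,0],[0,0,0]], "spin": [0,0,0,0]}' 0 60;  python3 - <<'E'
from h import *
for n in("scene",):
    im=ctrl.camera(n);cv2.imwrite(f"pics/raw_{n}2.png",im[:,:,::-1])
cv2.imwrite('pics/v2.png',cv2.resize(cv2.imread('pics/raw_scene2.png')[180:260,220:310],None,fx=7,fy=7,interpolation=2))
E
```

```text
time_s: 2.58
ee_pos: [0.5521, -0.1201, 0.027]
eef_rot: [-3.142, -0.001, 2.757]
force: [-0.1, 0.0, 0.3]
grip_width: 0.0599
time_s: 3.08
ee_pos: [0.5524, -0.1208, 0.0272]
eef_rot: [-3.142, 0.0, 2.757]
force: [1.2, 2.6, 3.6]
grip_width: 0.0234
```

View pics/v2.png

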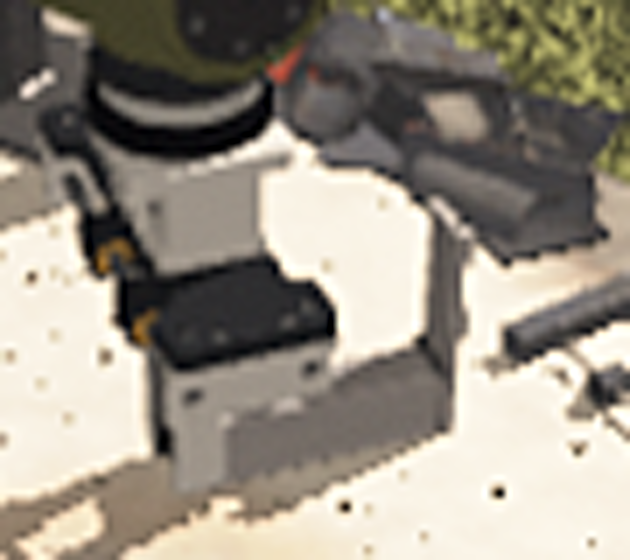

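```bash
python3 -m creep '{"xyz": [[0,0,-20],[0,0,-30],[0,0,-40],[0,0,0],[0,0,0]], "spin": [0,0,0,0,0]}'; python3 go.py .5094 .0463 .1175 99.6; python3 - <<'E'
from h import *
for n in("scene",):
    im=ctrl.camera(n);cv2.imwrite(f"pics/raw_{n}3.png",im[:,:,::-1])
cv2.imwrite('pics/v3.png',cv2.resize(cv2.imread('pics/raw_scene3.png')[140:240,220:310],None,fx=6,fy=6,interpolation=2))
E
```

```text
time_s: 3.75
ee_pos: [0.5515, -0.1205, 0.1152]
eef_rot: [-3.141, -0.002, 2.757]
force: [-0.3, 0.4, -5.3]
grip_width: 0.0238
tool delta mm [101.6 138.7  -2. ] dist 172.0 tool y az 67.95 spin first for y-az target -0.552
delta after spin [ 13.7 171.4  -2. ]
```

View pics/v3.png

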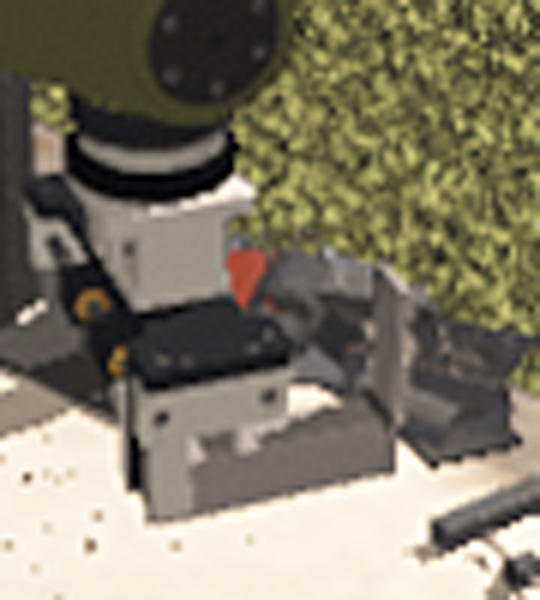

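```bash
python3 -m creep '{"xyz": [[30,20,0],[20,30,0],[10,30,0],[0,30,0],[0,20,0]], "spin": [-0.1,-0.12,-0.12,-0.12,-0.092]}'; python3 go.py .5094 .0463 .1175 99.6
```

```text
time_s: 4.42
ee_pos: [0.5154, 0.0259, 0.1153]
eef_rot: [3.141, -0.003, -2.97]
force: [-0.0, 1.0, -4.8]
grip_width: 0.0235
tool delta mm [ 2.4 21.1 -2.1] dist 21.4 tool y az 99.82 spin first for y-az target 0.004
delta after spin [ 2.5 21.1 -2.1]
```

```bash
python3 -m creep '{"xyz": [[2,14,-2],[0,7,0],[0,0,0]], "spin": [0,0,0]}'; python3 - <<'E'
from h import *
for n in("scene","top"):
    im=ctrl.camera(n);cv2.imwrite(f"pics/raw_{n}4.png",im[:,:,::-1])
cv2.imwrite('pics/v4.png',cv2.resize(cv2.imread('pics/raw_scene4.png')[115:225,170:270],None,fx=6,fy=6,interpolation=2)[:600])
cv2.imwrite('pics/v4t.png',cv2.resize(cv2.imread('pics/raw_top4.png')[130:240,130:270],None,fx=5,fy=5,interpolation=2))
print(ctrl.get_obs()['ee_pos'],ctrl.get_obs()['eef_rot'])
E
```

```text
time_s: 4.8
ee_pos: [0.5105, 0.045, 0.1187]
eef_rot: [-3.142, -0.0, -2.975]
force: [0.5, -0.3, -4.2]
grip_width: 0.0234
[0.51072144 0.04456257 0.11884203] [-3.14147834e+00 -1.28307769e-04 -2.97547690e+00]
```

View pics/v4.png

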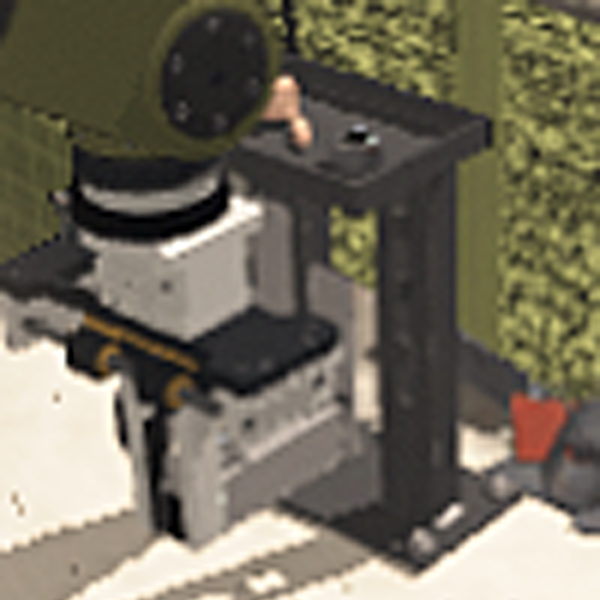

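View pics/v4t.png

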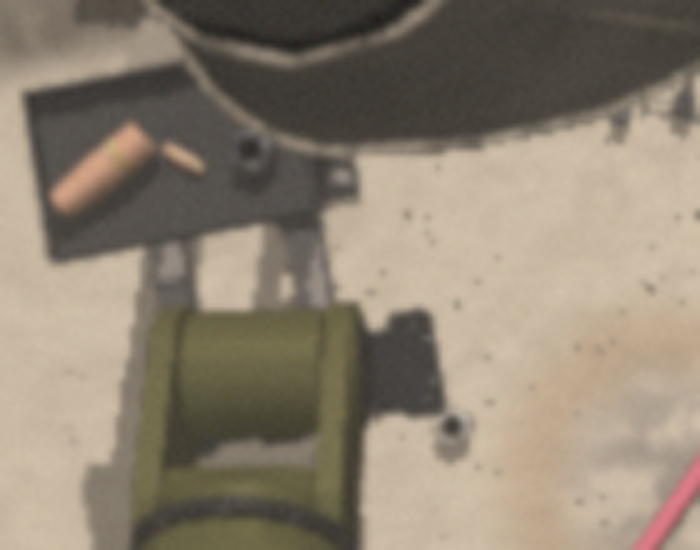

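```bash
python3 - <<'E'
from ov import *
p=[.681,.1235,np.radians(9.6)]
a=np.radians(9.52);t=[.5107,.0446]
q=[t[0]+.122*np.cos(a),t[1]+.122*np.sin(a),a,.1188-.0272]
draw('pics/raw_scene4.png','scene',[(p,STAND+slots(),(0,255,255)),(q,ARM,(0,0,255))],195,115,70,100,8,'pics/o5.png')
im=cv2.imread('pics/o5.png');cv2.imwrite('pics/o5.png',im[:,:])
draw('pics/raw_scene4.png','scene',[],195,115,70,100,8,'pics/o5b.png')
draw('pics/raw_top4.png','top',[(p,STAND,(0,255,255)),(q,ARM,(0,0,255))],150,135,60,70,10,'pics/o6.png')
a=np.hstack([cv2.imread('pics/o5.png'),cv2.imread('pics/o5b.png')]);cv2.imwrite('pics/o5c.png',a[:,:][:600] if 0 else cv2.resize(a,None,fx=.71,fy=.71))
E
```

```text
(no output)
```

View pics/o5c.png

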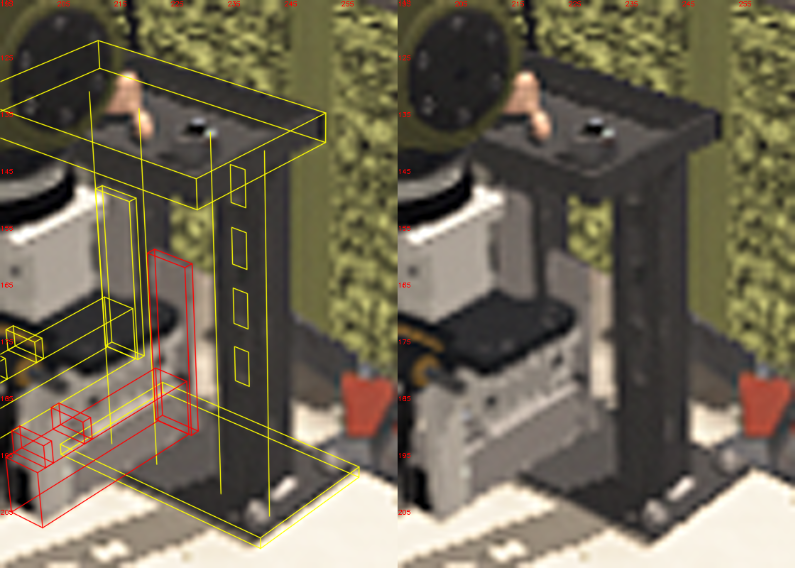

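View pics/o6.png

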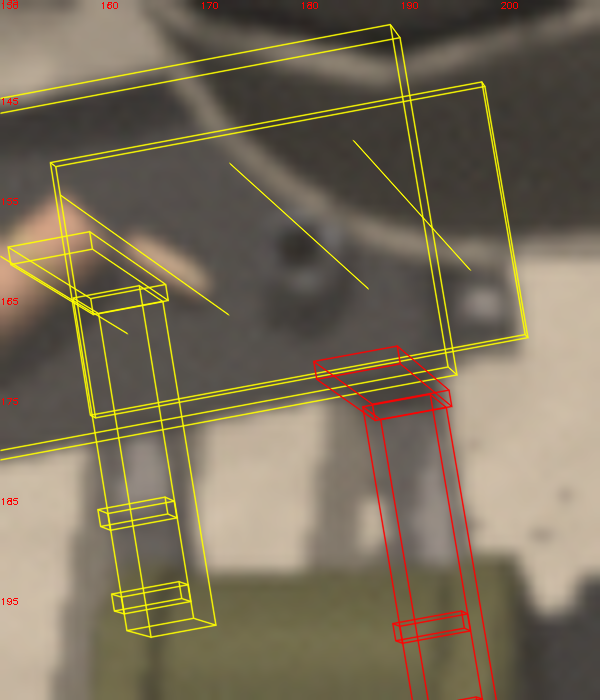

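```bash
python3 - <<'E'
from ov import *
for f,o in(('pics/raw_scene0.png','pics/g0.png'),('pics/raw_scene4.png','pics/g4.png')):
    im=cv2.imread(f)[140:205,222:257].astype(float); im=np.clip((im-15)*4,0,255).astype(np.uint8)
    cv2.imwrite('/tmp/x.png',im); 
    im=cv2.resize(im,None,fx=9,fy=9,interpolation=cv2.INTER_CUBIC)
    for v in range(0,65,5): cv2.putText(im,str(140+v),(0,v*9+8),0,.35,(0,0,255),1)
    for u in range(0,35,5): cv2.putText(im,str(222+u),(u*9,8),0,.35,(0,0,255),1)
    cv2.imwrite(o,im)
cv2.imwrite('pics/g.png',np.hstack([cv2.imread('pics/g0.png'),cv2.imread('pics/g4.png')]))
E
```

```text
(no output)
```

View pics/g.png

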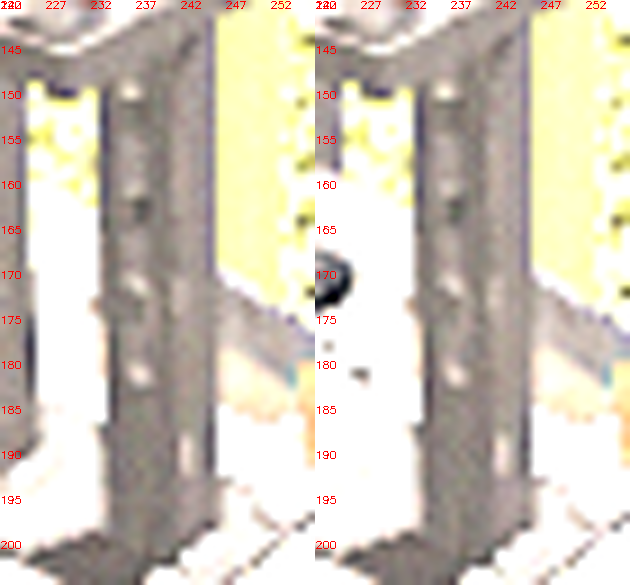

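```bash
cat > m3.py <<'E'
from ov import *
pts=[((1.5,-47.5,z),uv) for z,uv in((210,(236.2,149.9)),(170,(236.7,160.5)),(130,(237.2,171.1)),(90,(237.3,181.2)))]
def C(u0,v0,s): return lambda x,y:(u0+x/s-.5,v0+y/s-.5)
S=C(170,110,5)
pts+=[((-80,-87.5,250),S(298,197)),((-80,-87.5,268),S(298,178)),((30,-87.5,268),S(410,126)),((-80,87.5,268),S(98,109)),((-30,-85,0),S(348,506)),((-30,85,8),S(181,415)),((70,-85,8),S(440,435)),((-126,35.5,80),S(119,403)),((-126,59.5,116),S(97,345))]
edges=[((0,-27.5,195),(0,-27.5,80),[(232.9,155),(233.4,185)]),((0,-67.5,195),(0,-67.5,60),[(239.6,169.5),(240.2,193)])]
def res(p):
    r=[]
    for L,uv in pts: r+=list(proj('scene',tf(p[:4],L))[0]-uv)
    for a,b,os in edges:
        A,B=proj('scene',tf(p[:4],[a,b]))
        for u,v in os: r.append(A[0]+(B[0]-A[0])*(v-A[1])/(B[1]-A[1])-u)
    return np.array(r)
for fz in (0,1):
    f=(lambda x:res(np.r_[x[:3],x[3] if fz else 0]))
    s=least_squares(f,[.68,.12,.17]+[0]*fz,loss='soft_l1')
    print(s.x.round(4),np.degrees(s.x[2]).round(2)); print(f(s.x).round(1).tolist())
E
python3 m3.py
```

```text
[0.6848 0.1271 0.1419] 8.13
[0.5, -0.1, 0.2, 0.2, -0.1, -0.0, 0.0, -0.0, -0.7, 1.8, -0.9, 0.1, 0.2, -0.7, -0.5, -0.8, 0.8, -0.4, -0.1, -0.9, 0.3, -0.2, 0.6, 0.5, -0.8, 0.5, -0.9, -0.5, 1.6, 1.3]
[ 0.6892  0.1328  0.1432 -0.0041] 8.21
[0.4, 0.1, 0.1, 0.2, -0.2, -0.0, -0.0, -0.1, -0.7, 2.0, -0.9, 0.3, -0.0, -0.5, -0.2, -0.5, 0.7, -0.6, -0.0, -1.0, 0.1, -0.4, 0.9, 0.4, -0.5, 0.5, -0.9, -0.5, 1.5, 1.3]
```

```bash
python3 - <<'E'
from ov import *
im=cv2.imread('pics/raw_top0.png').astype(float).mean(2)
# front edge of tray: for columns find max gradient dv near line
us=np.array([u for u in range(143,193) if not 158<=u<=172]);vs=[]
up=[]
for u in us:
    v0=182.6+(u-140.7)*(172.4-182.6)/(194.3-140.7)
    lo=int(v0)-5; col=cv2.GaussianBlur(im,(0,0),.8)[lo:lo+11,u]; g=np.diff(col)
    w=np.clip(g,0,None)**2; vs.append(lo+.5+(w*np.arange(10)).sum()/w.sum())
vs=np.array(vs)
k=np.polyfit(us,vs,1);r=vs-np.polyval(k,us);m=abs(r)<1.0;k=np.polyfit(us[m],vs[m],1)
print(k,np.std((vs-np.polyval(k,us))[m]),m.sum())
for z in(.25,.268):
  P=onz('top',[(145,np.polyval(k,145)),(190,np.polyval(k,190))],z);d=P[0]-P[1];print(P.round(4),np.degrees(np.arctan2(-d[0],d[1])))
# left edge
vv=np.arange(152,180);uu=[]
for v in vv:
    u0=134.7+(v-148.7)*(140.7-134.7)/(182.6-148.7);lo=int(u0)-5
    row=cv2.GaussianBlur(im,(0,0),.8)[v,lo:lo+11];g=-np.diff(row);w=np.clip(g,0,None)**2;uu.append(lo+.5+(w*np.arange(10)).sum()/w.sum())
k=np.polyfit(vv,uu,1);print(k,np.std(uu-np.polyval(k,vv)))
P=onz('top',[(np.polyval(k,152),152),(np.polyval(k,178),178)],.268);d=P[0]-P[1];print(P.round(4),np.degrees(np.arctan2(d[1],d[0])))
E
```

```text
[-1.87639672e-01  2.08750546e+02] 0.12167238111168562 35
[[0.5889 0.1834 0.25  ]
 [0.6133 0.0402 0.25  ]] 9.675394617996599
[[0.5868 0.1781 0.268 ]
 [0.6108 0.0371 0.268 ]] 9.67539461799659
[  0.15996256 110.06241639] 0.1172094018927977
[[0.6807 0.2134 0.268 ]
 [0.5983 0.1988 0.268 ]] 10.061619264325827
```

```bash
cat >> m3.py <<'E'
print('---')
pts=pts[:4];edges=[]
for yaw in(8.2,9.8):
    f=lambda x:res(np.r_[x[:2],np.radians(yaw),0])
    s=least_squares(f,[.68,.12]); q=np.r_[s.x,np.radians(yaw)]
    print(yaw,s.x.round(4),f(s.x).round(1).tolist(),'slot',tf(q,(0,-47.5,130)).round(4))
f=lambda x:res(np.r_[x[:2],np.radians(9.8),x[2]])
s=least_squares(f,[.68,.12,0]); q=np.r_[s.x[:2],np.radians(9.8),s.x[2]];print(s.x.round(4),f(s.x).round(1).tolist(),tf(q,(0,-47.5,130)).round(4))
E
python3 m3.py | sed -n '/---/,$p'
```

```text
---
8.2 [0.6844 0.1274] [0.3, -0.1, 0.0, 0.1, -0.2, -0.0, -0.1, -0.1] slot [[0.6912 0.0804 0.13  ]]
9.8 [0.6831 0.1271] [0.3, -0.1, 0.0, 0.1, -0.2, -0.0, -0.1, -0.1] slot [[0.6912 0.0803 0.13  ]]
[6.824e-01 1.263e-01 6.000e-04] [0.3, -0.1, 0.0, 0.1, -0.2, -0.0, -0.1, -0.0] [[0.6905 0.0795 0.1306]]
```

```bash
python3 -m creep '{"xyz": [[-10,4.3,0.8],[-20,0,0],[-8,0,0],[0,0,0],[0,0,0]], "spin": [-0.005,0,0,0,0]}'; python3 - <<'E'
from ov import *
im=ctrl.camera('scene');cv2.imwrite("pics/raw_scene5.png",im[:,:,::-1])
o=ctrl.get_obs();t=o['ee_pos'];az=o['eef_rot'][2]+np.pi
n=np.array([np.cos(np.radians(9.8)),np.sin(np.radians(9.8))]);m=np.array([-n[1],n[0]])
print(t,np.degrees(az),'n',t[:2]@n,'m',t[:2]@m)
p=[.6825,.1263,np.radians(9.8)]
q=[t[0]+.122*np.cos(az),t[1]+.122*np.sin(az),az,t[2]-.0272]
draw('pics/raw_scene5.png','scene',[(p,slots(),(0,255,255)),(q,ARM,(0,0,255))],205,135,48,70,8,'pics/o5.png')
draw('pics/raw_scene5.png','scene',[],205,135,48,70,8,'pics/o5b.png')
b=cv2.imread('pics/o5b.png').astype(float);b=np.clip((b-15)*2.5,0,255)
cv2.imwrite('pics/o7.png',np.hstack([cv2.imread('pics/o5.png'),b]))
E
```

```text
time_s: 5.52
ee_pos: [0.547, 0.0557, 0.118]
eef_rot: [3.142, -0.001, -2.97]
force: [-0.2, -0.3, -4.9]
grip_width: 0.0239
[0.54703394 0.05567808 0.11809775] 9.862631186563672 n 0.5485284992642312 m -0.038244755500919075[ WARN:0@2.579] global loadsave.cpp:1063 imwrite_ Unsupported depth image for selected encoder is fallbacked to CV_8U.
```

View pics/o7.png

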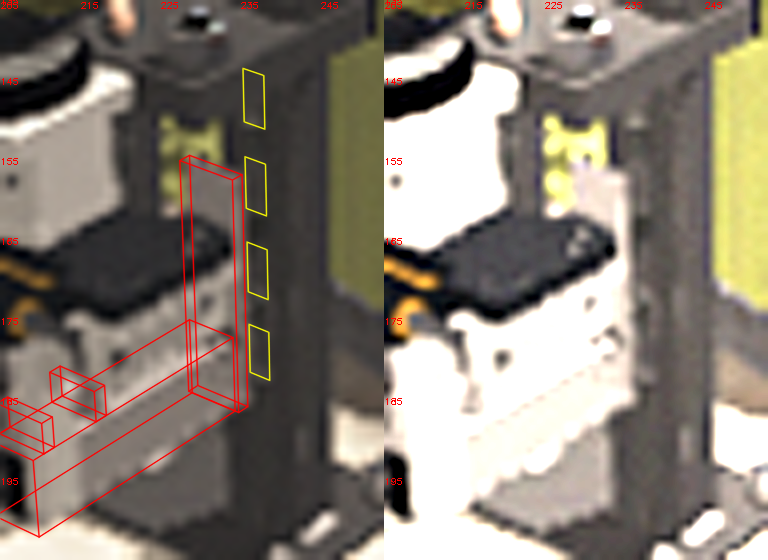

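```bash
python3 -m creep '{"xyz": [[-6,-0.5,0.3],[-5,0,0],[-4,0,0],[-2,0,0]], "spin": [0,0,0,0]}';python3 -m creep '{"xyz": [[-2,0,0],[0,0,0]], "spin": [0,0]}';python3 -m creep '{"xyz": [[-2,0,0],[0,0,0]], "spin": [0,0]}'
```

```text
time_s: 6.08
ee_pos: [0.5645, 0.0582, 0.1178]
eef_rot: [-3.142, -0.0, -2.969]
force: [0.5, 0.1, -3.7]
grip_width: 0.0236
time_s: 6.32
ee_pos: [0.5663, 0.0586, 0.1178]
eef_rot: [3.142, -0.0, -2.969]
force: [-0.4, 0.2, -4.5]
grip_width: 0.0237
time_s: 6.58
ee_pos: [0.568, 0.0588, 0.1177]
eef_rot: [3.142, -0.001, -2.969]
force: [-2.5, -1.2, -5.3]
grip_width: 0.0235
```

```bash
python3 -m creep '{"xyz": [[-2,0,0],[0,0,0]], "spin": [0,0]}';python3 - <<'E'
from ov import *
im=ctrl.camera('scene');cv2.imwrite("pics/raw_scene6.png",im[:,:,::-1])
b=cv2.resize(cv2.imread('pics/raw_scene6.png')[120:215,180:260],None,fx=6,fy=6,interpolation=2)
cv2.imwrite('pics/o8.png',np.clip(b.astype(float)*2-20,0,255).astype(np.uint8))
E
```

```text
time_s: 6.82
ee_pos: [0.5683, 0.0587, 0.1175]
eef_rot: [-3.142, -0.005, -2.97]
force: [-21.3, -5.2, 3.5]
grip_width: 0.0237
```

View pics/o8.png

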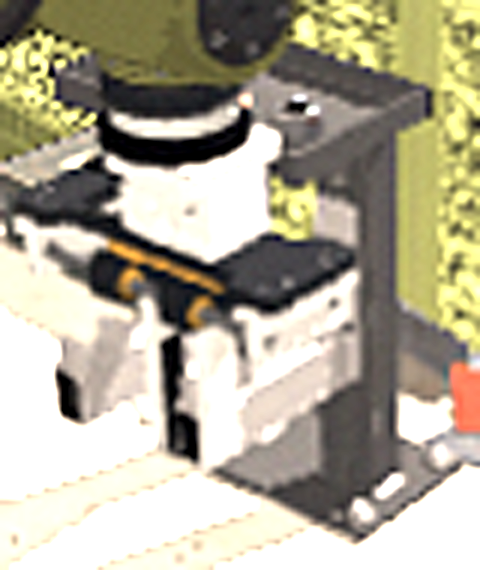

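```bash
python3 -m creep '{"xyz": [[1.5,0,0],[0,0,3],[0,0,3],[0,0,0]], "spin": [0,0,0,0]}';python3 -m creep '{"xyz": [[0,0,2],[0,0,0]], "spin": [0,0]}';python3 -m creep '{"xyz": [[0,0,1.5],[0,0,0]], "spin": [0,0]}'
```

```text
time_s: 7.38
ee_pos: [0.5681, 0.0589, 0.1117]
eef_rot: [3.142, -0.001, -2.969]
force: [-6.7, -1.5, -4.2]
grip_width: 0.0236
time_s: 7.62
ee_pos: [0.5682, 0.0588, 0.1099]
eef_rot: [-3.142, -0.001, -2.969]
force: [-7.7, -2.1, -2.5]
grip_width: 0.0237
time_s: 7.88
ee_pos: [0.5682, 0.0588, 0.1085]
eef_rot: [3.142, -0.001, -2.969]
force: [-6.9, -1.7, -0.8]
grip_width: 0.0234
```

```bash
python3 -m creep '{"xyz": [[0,0,1],[0,0,0]], "spin": [0,0]}';python3 -m creep '{"xyz": [[0,0,1],[0,0,0]], "spin": [0,0]}'
```

```text
time_s: 8.12
ee_pos: [0.5682, 0.0588, 0.1075]
eef_rot: [-3.142, -0.001, -2.969]
force: [-8.6, -1.9, -0.7]
grip_width: 0.0236
time_s: 8.38
ee_pos: [0.5681, 0.0588, 0.1068]
eef_rot: [-3.142, -0.001, -2.969]
force: [-12.3, -1.8, 4.4]
grip_width: 0.0235
```

```bash
python3 -m creep '{"xyz": [[0,0,1],[0,0,0]], "spin": [0,0]}';python3 -m creep '{"xyz": [[0,0,0],[0,0,0],[0,0,0]], "spin": [0,0,0]}' 50; python3 - <<'E'
from ov import *
im=ctrl.camera('scene');cv2.imwrite("pics/raw_scene7.png",im[:,:,::-1])
b=cv2.resize(cv2.imread('pics/raw_scene7.png')[120:215,180:260],None,fx=6,fy=6,interpolation=2)
cv2.imwrite('pics/o9.png',np.clip(b.astype(float)*1.5-10,0,255).astype(np.uint8))
E
```

```text
time_s: 8.62
ee_pos: [0.5681, 0.0588, 0.1062]
eef_rot: [-3.141, -0.001, -2.969]
force: [-15.3, -2.4, 7.7]
grip_width: 0.0237
time_s: 9.0
ee_pos: [0.569, 0.059, 0.1056]
eef_rot: [-3.141, 0.001, -2.969]
force: [0.6, 0.1, -0.3]
grip_width: 0.0485
```

View pics/o9.png

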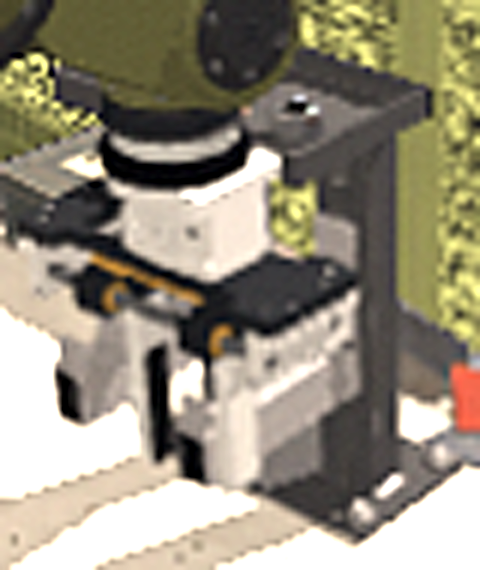

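```bash
python3 -m creep '{"xyz": [[20,0,0],[50,0,0],[60,0,0],[60,0,-20],[40,-20,-40]], "spin": [0,0,0,0,0]}'; python3 - <<'E'
from ov import *
for n in('scene','top'):
    im=ctrl.camera(n);cv2.imwrite(f"pics/raw_{n}8.png",im[:,:,::-1])
p=[.6825,.1263,np.radians(9.8)]
p=[.683,.1255,np.radians(9.8)]
A=shift(ARM,(0,-47.5,80))
draw('pics/raw_scene8.png','scene',[],180,120,80,95,6,'pics/oa.png')
draw('pics/raw_top8.png','top',[],130,140,90,70,5,'pics/ob.png')
E
```

```text
time_s: 9.68
ee_pos: [0.3436, 0.0001, 0.1648]
eef_rot: [3.141, -0.002, -2.968]
force: [0.8, -0.4, 1.9]
grip_width: 0.0497
```

View pics/oa.png

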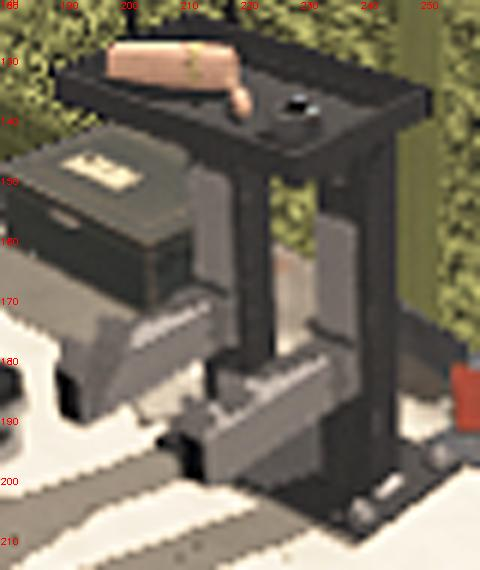

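View pics/ob.png

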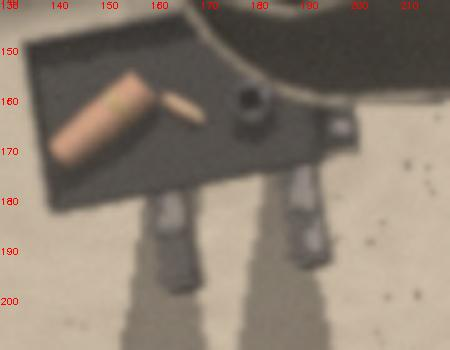

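```bash
python3 - <<'E'
from station import ctrl
print(ctrl.get_obs()['qpos'].round(3))
E
python3 go.py .4755 -.3638 .12 4
```

```text
[-0.109 -0.111  2.116 -0.     1.129 -1.851]
tool delta mm [ -65.9 -379.3   50.1] dist 388.3 tool y az 99.8 spin first for y-az target -1.47
delta after spin [ 370.7 -103.9   50.1]
```

```bash
python3 -m creep '{"xyz": [[0,-30,0],[0,0,0],[0,0,0],[0,0,0],[0,0,0]], "spin": [0.18,0.186,0.186,0.186,0.186]}' 60; python3 -m creep '{"xyz": [[0,0,0],[0,0,0],[0,0,0],[0,0,0]], "spin": [0.186,0.186,0.186,0.188]}'; python3 go.py .4755 -.3638 .12 4
```

```text
time_s: 10.4
ee_pos: [0.3518, -0.0295, 0.1647]
eef_rot: [-3.141, -0.0, 2.384]
force: [-0.3, 0.4, -0.1]
grip_width: 0.06
time_s: 10.9
ee_pos: [0.3518, -0.0295, 0.1647]
eef_rot: [-3.141, -0.0, 1.638]
force: [0.3, 0.5, -0.1]
grip_width: 0.0597
tool delta mm [-341.9  101.    44.6] dist 359.3 tool y az 3.86 spin first for y-az target -0.002
delta after spin [-342.2  100.1   44.6]
```

```bash
python3 -m creep '{"xyz": [[-40,12,0],[-55,16,0],[-58,17,5],[-58,17,10],[-58,17,10]], "spin": [0,0,0,0,0]}'; python3 -m creep '{"xyz": [[-40,12,10],[-25,8,10],[-8,2,0],[0,0,0]], "spin": [0,0,0,0]}'; python3 - <<'E'
from ov import *
for n in('scene','top'):
    im=ctrl.camera(n);cv2.imwrite(f"pics/raw_{n}9.png",im[:,:,::-1])
draw('pics/raw_scene9.png','scene',[],230,180,130,150,4,'pics/oa.png')
E
python3 go.py .4755 -.3638 .0245 4
```

```text
time_s: 11.52
ee_pos: [0.4508, -0.2941, 0.1389]
eef_rot: [3.142, -0.0, 1.644]
force: [0.9, 0.2, 0.9]
grip_width: 0.0601
time_s: 12.02
ee_pos: [0.4773, -0.3629, 0.1199]
eef_rot: [-3.141, -0.0, 1.644]
force: [-0.2, 0.0, 0.5]
grip_width: 0.0596
tool delta mm [-1.1 -1.9 96. ] dist 96.1 tool y az 4.25 spin first for y-az target 0.004
delta after spin [-1.1 -1.9 96. ]
```

View pics/oa.png

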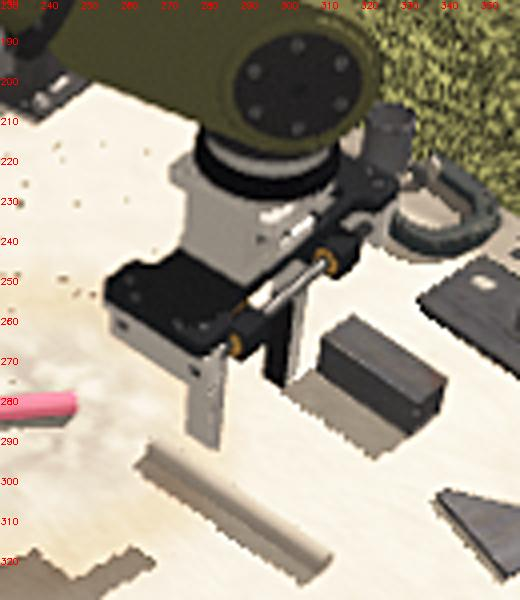

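```bash
python3 -m creep '{"xyz": [[-1,-1.5,30],[0,0,40],[0,0,25],[0,0,0]], "spin": [0,0,0,0]}'; python3 -m creep '{"xyz": [[0,0,0],[0,0,0],[0,0,0],[0,0,0],[0,0,0]], "spin": [0,0,0,0,0]}' 0 50; python3 -m creep '{"xyz": [[0,0,-20],[0,0,-40],[0,0,-40],[0,0,0]], "spin": [0,0,0,0]}'; python3 - <<'E'
from ov import *
for n in('scene','top'):
    im=ctrl.camera(n);cv2.imwrite(f"pics/raw_{n}10.png",im[:,:,::-1])
draw('pics/raw_scene10.png','scene',[],230,180,130,150,4,'pics/oa.png')
E
```

```text
time_s: 12.62
ee_pos: [0.4757, -0.3634, 0.0246]
eef_rot: [-3.141, -0.001, 1.645]
force: [-1.2, -0.3, 0.4]
grip_width: 0.0601
time_s: 13.25
ee_pos: [0.4758, -0.3644, 0.0252]
eef_rot: [3.141, 0.0, 1.644]
force: [1.8, 0.1, 0.8]
grip_width: 0.0146
time_s: 13.75
ee_pos: [0.4767, -0.3652, 0.1292]
eef_rot: [3.137, 0.004, 1.644]
force: [0.5, -0.1, -3.4]
grip_width: 0.0144
```

View pics/oa.png

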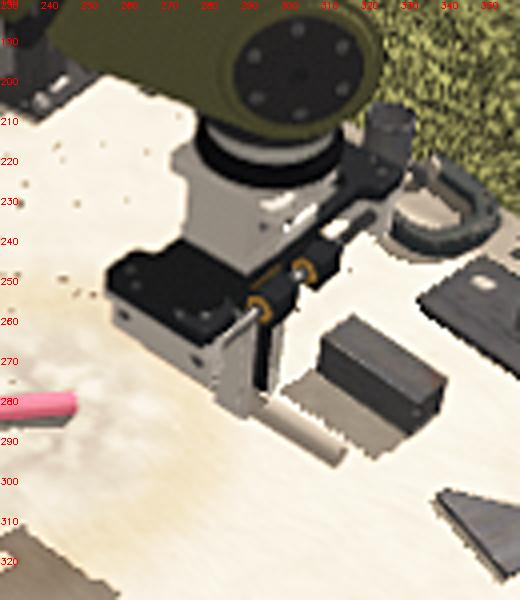

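```bash
python3 go.py .394 .068 .35 9.9; python3 - <<'E'
from station import ctrl
print(ctrl.get_obs()['qpos'].round(4).tolist(),ctrl.get_obs()['ee_pos'])
E
```

```text
tool delta mm [ 437.   -49.6 -224.9] dist 494.0 tool y az 4.21 spin first for y-az target -0.099
delta after spin [ 439.8   -6.  -224.9]
[-0.7147, 0.5052, 1.4828, -0.0, 1.1538, -0.7881] [ 0.47547806 -0.36417443  0.12503941]
```

```bash
python3 -m creep '{"xyz": [[30,0,-25],[48,0,-25],[48,0,-25],[48,-1,-25],[48,-1,-25]], "spin": [-0.099,0,0,0,0]}'; python3 -m creep '{"xyz": [[48,-1,-25],[48,-1,-25],[48,-1,-25],[48,-1,-25],[26,0,-10]], "spin": [0,0,0,0,0]}';python3 - <<'E'
from station import ctrl
print(ctrl.get_obs()['qpos'].round(4).tolist(),ctrl.get_obs()['ee_pos'])
E
```

```text
time_s: 14.48
ee_pos: [0.4376, -0.144, 0.2495]
eef_rot: [-3.139, -0.001, 1.743]
force: [0.7, 1.0, -2.9]
grip_width: 0.0151
time_s: 15.1
ee_pos: [0.3967, 0.0702, 0.3603]
eef_rot: [-3.141, -0.0, 1.745]
force: [-0.7, 0.1, -2.4]
grip_width: 0.0144
[0.0841, -0.1105, 1.6656, 0.0001, 1.587, -0.0899] [0.39668193 0.07018288 0.36029412]
```

```bash
cat > kin.py <<'E'
import numpy as np
d=.0367
dat=[(.30046,1.5216,np.hypot(.16129,.52556),.22688),(.5052,1.4828,np.hypot(.47548,.36417),.12504),(-.1105,1.6656,np.hypot(.39668,.07018),.36029)]
A=[];b=[]
for q2,q3,r,z in dat:
    s=q2+q3
    A.append([1,np.sin(q2),np.sin(s),np.cos(s),0]);b.append(np.sqrt(r*r-d*d))
    A.append([0,np.cos(q2),np.cos(s),-np.sin(s),1]);b.append(z)
A=np.array(A);x,res,rk,sv=np.linalg.lstsq(A,np.array(b),rcond=None)
print('a1,L2,F,G,D',x.round(4),res,sv.round(3))
E
python3 kin.py
```

```text
a1,L2,F,G,D [-0.0006  0.418   0.4474  0.032  -0.0302] [6.22399831e-10] [2.983 2.44  0.32  0.218 0.015]
```

```bash
python3 go.py .434 .075 .70; python3 -m creep '{"xyz": [[0,5,-40],[0,8,-60],[0,8,-60],[0,8,-60],[0,8,-60]], "spin": [0,0,0,0,0]}'; python3 -m creep '{"xyz": [[0,0,-50],[0,0,-10],[0,20,-40],[0,20,-40],[0,20,-40]], "spin": [0,0,0,0,0]}';python3 - <<'E'
from station import ctrl
print(ctrl.get_obs()['qpos'].round(4).tolist(),ctrl.get_obs()['ee_pos'],ctrl.get_obs()['eef_rot'])
E
```

```text
tool delta mm [  -1.7   37.4 -339.7] dist 341.8 tool y az 9.97 spin first for y-az target None
time_s: 15.72
ee_pos: [0.4335, 0.0747, 0.6323]
eef_rot: [-3.14, -0.0, 1.743]
force: [0.6, -1.0, -1.9]
grip_width: 0.0146
time_s: 16.35
ee_pos: [0.4412, 0.0759, 0.715]
eef_rot: [3.107, -0.0, 1.743]
force: [-0.6, -0.8, -2.9]
grip_width: 0.0147
[0.0868, 0.3623, 0.2401, 0.0053, 2.5048, -0.0813] [0.44120694 0.07592187 0.71496394] [ 3.10699100e+00 -1.98337406e-04  1.74326380e+00]
```

```bash
python3 -m creep '{"xyz": [[0,30,-53],[0,30,-53],[0,30,-53],[0,30,-53],[0,30,-53]], "spin": [0,0,0,0,0]}';python3 - <<'E'
from station import ctrl
print(ctrl.get_obs()['qpos'].round(4).tolist(),ctrl.get_obs()['ee_pos'],ctrl.get_obs()['eef_rot'])
E
```

```text
time_s: 16.98
ee_pos: [0.4291, 0.0742, 0.7411]
eef_rot: [2.989, 0.0, 1.743]
force: [-0.3, -0.3, -4.1]
grip_width: 0.0146
[0.0791, 0.3091, 0.2357, 0.0217, 2.4445, -0.0757] [0.42910114 0.07418983 0.74107417] [2.98880229e+00 2.79870053e-04 1.74328853e+00]
```

```bash
python3 -m creep '{"xyz": [[0,42,-46],[0,42,-46],[0,42,-46],[0,44,-44],[0,44,-44]], "spin": [0,0,0,0,0]}';python3 - <<'E'
from station import ctrl
print(ctrl.get_obs()['qpos'].round(4).tolist(),ctrl.get_obs()['ee_pos'],ctrl.get_obs()['eef_rot'])
E
```

```text
time_s: 17.6
ee_pos: [0.4597, 0.0797, 0.7486]
eef_rot: [2.857, 0.0, 1.743]
force: [-0.0, 0.3, -2.5]
grip_width: 0.0147
[0.0794, 0.308, 0.2357, 0.035, 2.3145, -0.0658] [0.45966215 0.07968302 0.74858237] [2.85739833e+00 3.51790012e-04 1.74321402e+00]
```

```bash
python3 -m creep '{"xyz": [[0,46,-42],[0,46,-42],[0,48,-40],[0,48,-40],[0,48,-40]], "spin": [0,0,0,0,0]}';python3 -m creep '{"xyz": [[0,50,-37],[0,50,-37],[0,52,-35],[0,52,-34],[0,52,-34]], "spin": [0,0,0,0,0]}';python3 - <<'E'
from station import ctrl
print(ctrl.get_obs()['qpos'].round(4).tolist(),ctrl.get_obs()['ee_pos'],ctrl.get_obs()['eef_rot'])
E
```

```text
time_s: 18.23
ee_pos: [0.4837, 0.0841, 0.7667]
eef_rot: [2.709, 0.0, 1.743]
force: [-0.6, -0.7, -2.6]
grip_width: 0.0144
time_s: 18.85
ee_pos: [0.5025, 0.0875, 0.7941]
eef_rot: [2.548, 0.001, 1.743]
force: [0.6, 0.1, -2.5]
grip_width: 0.0146
[0.0738, 0.2743, 0.2357, 0.0613, 2.0391, -0.0544] [0.50245026 0.08745462 0.79409729] [2.54758038e+00 5.30435916e-04 1.74316774e+00]
```

```bash
python3 -m creep '{"xyz": [[0,53,-32],[0,53,-32],[0,54,-31],[0,0,0]], "spin": [0,0,0,0]}';python3 - <<'E'
from ov import *
from scipy.spatial.transform import Rotation as R
o=ctrl.get_obs();print(o['qpos'].round(4).tolist(),o['ee_pos'],o['eef_rot']);print(R.from_euler('xyz',o['eef_rot']).as_matrix().round(3))
im=ctrl.camera('scene');cv2.imwrite("pics/raw_scene11.png",im[:,:,::-1]);cv2.imwrite("pics/v11.png",cv2.resize(im[:,:,::-1],(768,576)))
E
```

```text
time_s: 19.35
ee_pos: [0.5068, 0.0883, 0.8165]
eef_rot: [2.446, 0.001, 1.743]
force: [0.6, 0.3, -2.9]
grip_width: 0.0149
[0.0698, 0.2544, 0.2352, 0.0703, 1.9583, -0.0527] [0.50682101 0.08831297 0.81653703] [2.44625422e+00 7.19074962e-04 1.74309334e+00]
[[-0.171  0.756  0.631]
 [ 0.985  0.132  0.109]
 [-0.001  0.641 -0.768]]
```

View pics/v11.png

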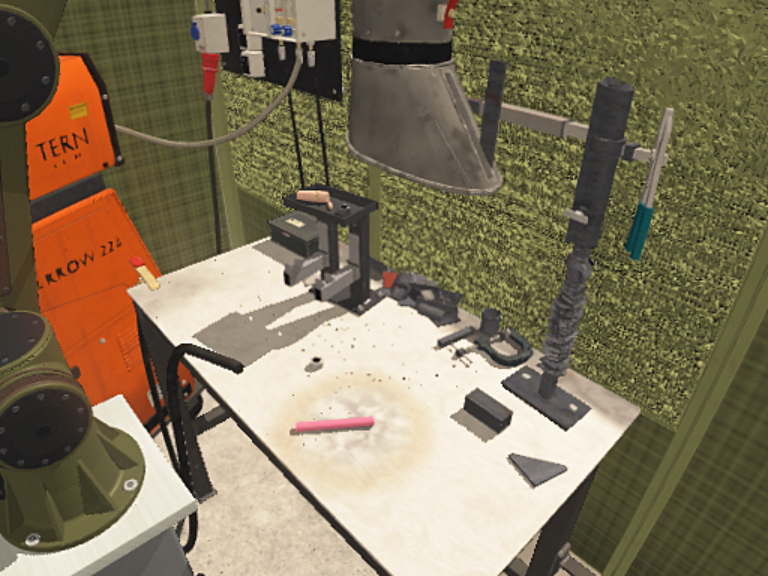

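```bash
python3 go.py .5104 .0966 .1927; python3 -m creep '{"xyz": [[0,-25,31],[0,-38,46],[0,-38,46],[0,-38,46],[0,-38,46]], "spin": [0,0,0,0,0]}';python3 -m creep '{"xyz": [[0,-38,46],[0,-38,46],[0,-38,46],[0,-38,46],[0,-25,30]], "spin": [0,0,0,0,0]}'; python3 go.py .5104 .0966 .1927; python3 - <<'E'
from station import ctrl
print(ctrl.get_obs()['qpos'].round(4).tolist())
E
```

```text
tool delta mm [   8.  -395.1  482.2] dist 623.4 tool y az 9.9 spin first for y-az target None
time_s: 20.02
ee_pos: [0.5115, 0.0889, 0.5859]
eef_rot: [2.449, -0.0, 1.743]
force: [1.4, -0.7, -1.2]
grip_width: 0.015
time_s: 20.65
ee_pos: [0.5116, 0.089, 0.3074]
eef_rot: [2.451, -0.0, 1.744]
force: [-0.2, 0.3, -2.4]
grip_width: 0.0145
tool delta mm [  7.6 -72.9  88.5] dist 114.9 tool y az 9.88 spin first for y-az target None
[0.0704, -0.16, 1.9585, 0.1069, 0.6582, -0.1635]
```

```bash
python3 -m creep '{"xyz": [[3,-28,34],[3,-26,32],[2,-14,17],[0,-5,5],[0,0,0]], "spin": [0,0,0,0,0]}'; python3 - <<'E'
from ov import *
from scipy.spatial.transform import Rotation as R
for n in('scene','top'):
    im=ctrl.camera(n);cv2.imwrite(f"pics/raw_{n}12.png",im[:,:,::-1])
o=ctrl.get_obs();t=o['ee_pos'];M=R.from_euler('xyz',o['eef_rot']).as_matrix();b=t+M[:,2]*.0165;print(t,b,o['qpos'].round(3))
nn=np.array([.9854,.1702]);mm=np.array([-.1702,.9854]);print('bar n,m',b[:2]@nn,b[:2]@mm)
draw('pics/raw_scene12.png','scene',[],160,120,110,110,6,'pics/oa.png')
im=cv2.imread('pics/oa.png');
for s in(-70,70):
    uv=(proj('scene',b+M[:,0]*s/1000)[0]+.5-[160,120])*6;cv2.circle(im,tuple(int(v) for v in uv),3,(0,0,255),1)
cv2.imwrite('pics/oa.png',im[:600])
draw('pics/raw_top12.png','top',[],130,140,90,90,6,'pics/ob.png')
E
```

```text
time_s: 21.28
ee_pos: [0.5114, 0.097, 0.1966]
eef_rot: [2.448, -0.0, 1.744]
force: [-0.7, 0.9, -2.5]
grip_width: 0.0147
[0.51178675 0.09697796 0.19747711] [0.52219686 0.09879241 0.18480481] [ 0.092 -0.021  2.109  0.145  0.363 -0.197]
bar n,m 0.5313872565143763 0.008472129810246358
```

View pics/oa.png

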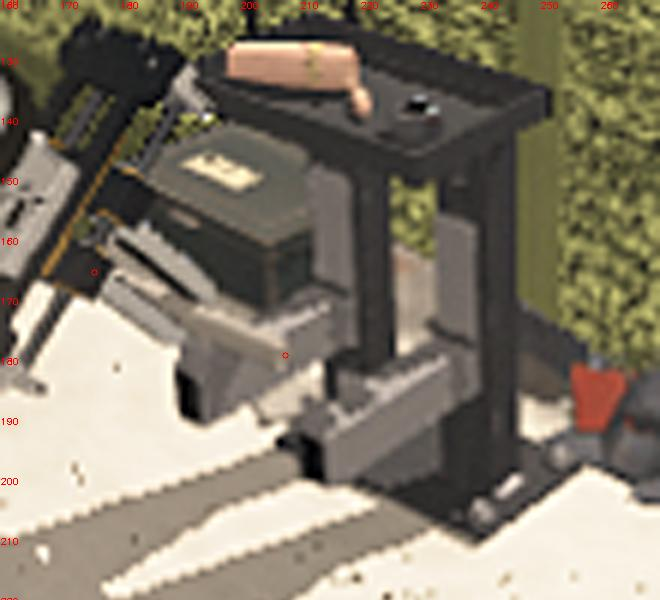

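View pics/ob.png

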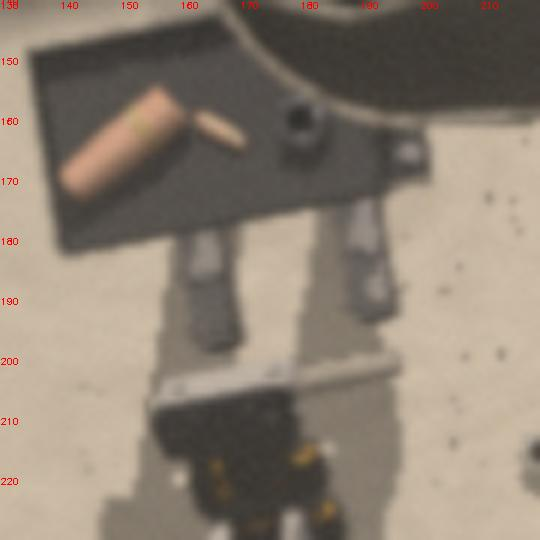

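```bash
python3 - <<'E'
from ov import *
nn=np.array([.9854,.1702]);mm=np.array([-.1702,.9854])
o=nn*.692+mm*.0085;p=[*o,np.radians(9.8)]
E=shift(ARM,(0,-47.5,80))+shift(ARM,(0,47.5,80))
draw('pics/raw_scene8.png','scene',[(p,E,(0,255,255))],185,140,60,66,9,'pics/oa.png')
draw('pics/raw_top8.png','top',[(p,E,(0,255,255))],150,150,52,55,9,'pics/ob.png')
a=cv2.imread('pics/oa.png');b=cv2.imread('pics/ob.png');b=cv2.copyMakeBorder(b,0,a.shape[0]-b.shape[0],0,0,0);cv2.imwrite('pics/oc.png',cv2.resize(np.hstack([a,b]),None,fx=.79,fy=.79))
draw('pics/raw_scene8.png','scene',[],185,140,60,66,9,'pics/oa.png')
E
```

```text
(no output)
```

View pics/oc.png

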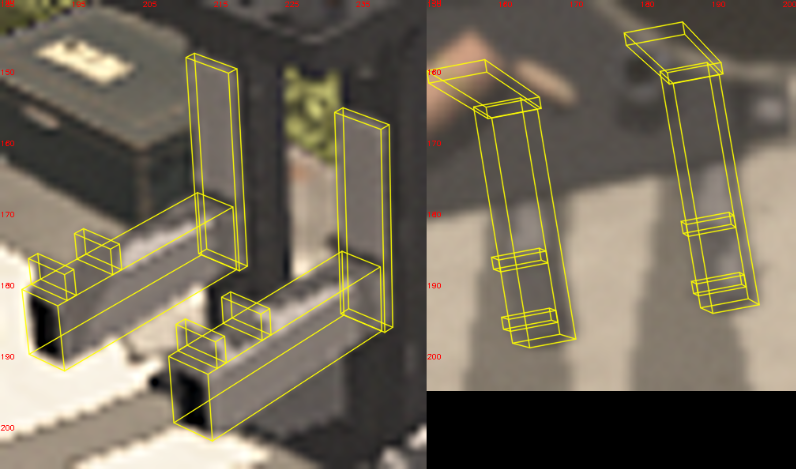

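View pics/oa.png

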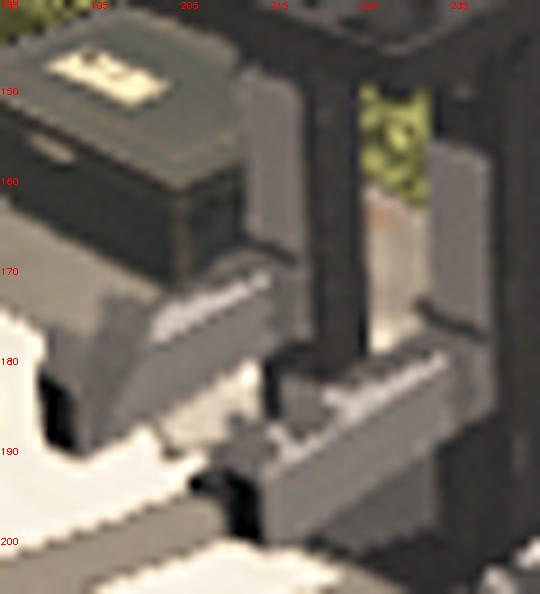

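```bash
python3 -m creep '{"xyz": [[0,10,14],[0,15,20],[0,10,15],[0,0,0]], "spin": [0,0,0,0]}'; python3 -m creep '{"xyz": [[0,-5,6],[0,-5,6],[0,0,0]], "spin": [0,0,0]}'; cat > st.py <<'E'
from ov import *
from scipy.spatial.transform import Rotation as R
o=ctrl.get_obs();t=o['ee_pos'];M=R.from_euler('xyz',o['eef_rot']).as_matrix();b=t+M[:,2]*.0165
nn=np.array([.9854,.1702]);mm=np.array([-.1702,.9854]);print('bar n,m,z',b[:2]@nn,b[:2]@mm,b[2],'q',o['qpos'].round(3),'F',o['force'].round(1),'M',o['moment'].round(2))
E
python3 st.py; python3 - <<'E'
from ov import *
for n in('scene','top'):
    im=ctrl.camera(n);cv2.imwrite(f"pics/raw_{n}13.png",im[:,:,::-1])
draw('pics/raw_scene13.png','scene',[],170,120,90,90,6,'pics/oa.png')
draw('pics/raw_top13.png','top',[],130,140,90,90,6,'pics/ob.png')
E
```

```text
time_s: 21.88
ee_pos: [0.5694, 0.1071, 0.1815]
eef_rot: [2.448, -0.0, 1.743]
force: [-0.2, 0.7, -2.2]
grip_width: 0.0148
time_s: 22.25
ee_pos: [0.5682, 0.107, 0.1648]
eef_rot: [2.449, -0.0, 1.743]
force: [-0.5, 0.1, -2.6]
grip_width: 0.0147
bar n,m,z 0.5886901257032626 0.008701672444259647 0.15207903386224605 q [ 0.104  0.164  1.998  0.154  0.291 -0.201] F [-0.5  0.1 -2.6] M [-0.22  0.58  0.04]
```

View pics/oa.png

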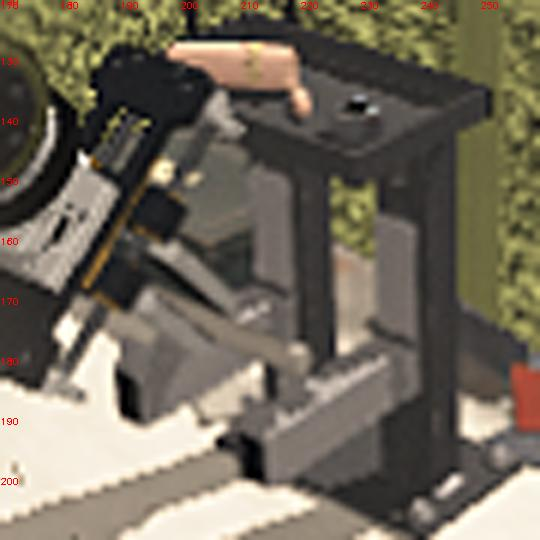

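View pics/ob.png

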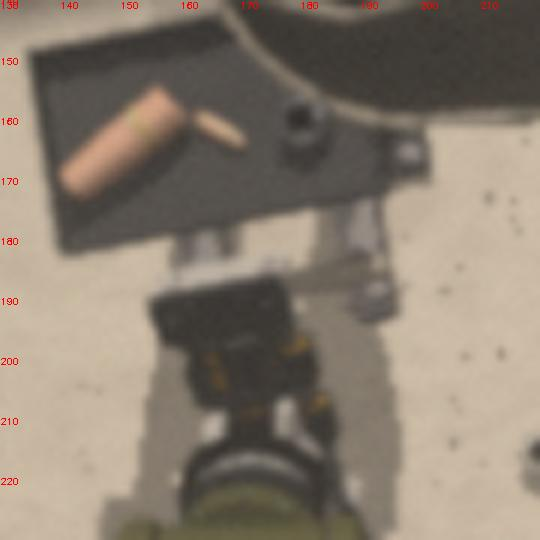

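```bash
python3 -m creep '{"xyz": [[0,-3,5],[0,-4,5],[0,-4,4.5],[0,0,0]], "spin": [0,0,0,0]}'; python3 st.py; python3 -m creep '{"xyz": [[0,-2.5,3],[0,0,0]], "spin": [0,0]}'; python3 st.py
```

```text
time_s: 22.85
ee_pos: [0.5693, 0.1072, 0.1465]
eef_rot: [2.449, -0.0, 1.744]
force: [-1.1, -0.1, -2.8]
grip_width: 0.0148
bar n,m,z 0.589770623213712 0.008714137894698694 0.13384155019720578 q [ 0.104  0.199  2.01   0.182  0.246 -0.229] F [-1.1 -0.1 -2.8] M [-0.19  0.63  0.04]
time_s: 23.1
ee_pos: [0.5695, 0.1072, 0.1431]
eef_rot: [2.448, -0.0, 1.743]
force: [-0.4, -0.2, -2.4]
grip_width: 0.0149
bar n,m,z 0.5899414436657385 0.008697414528924405 0.130446555935031 q [ 0.104  0.205  2.012  0.189  0.237 -0.237] F [-0.4 -0.2 -2.4] M [-0.22  0.72  0.07]
```

```bash
python3 -m creep '{"xyz": [[0,-2.5,3],[0,0,0]], "spin": [0,0]}'; python3 -m creep '{"xyz": [[0,-1,1.2],[0,0,0]], "spin": [0,0]}'; python3 st.py
```

```text
time_s: 23.35
ee_pos: [0.5694, 0.1071, 0.1391]
eef_rot: [2.448, -0.0, 1.743]
force: [-0.0, -1.1, -2.8]
grip_width: 0.0143
time_s: 23.6
ee_pos: [0.5695, 0.1072, 0.1378]
eef_rot: [2.448, -0.0, 1.744]
force: [0.5, 0.3, -2.8]
grip_width: 0.015
bar n,m,z 0.5900013380313083 0.008695812802643225 0.12515638978004118 q [ 0.104  0.215  2.016  0.2    0.223 -0.249] F [ 0.5  0.3 -2.8] M [-0.13  0.66 -0.03]
```

```bash
python3 -m creep '{"xyz": [[0,-1,1.2],[0,0,0]], "spin": [0,0]}'; python3 -m creep '{"xyz": [[0,-0.7,0.8],[0,0,0]], "spin": [0,0]}'; python3 st.py; python3 - <<'E'
from ov import *
for n in('scene','top'):
    im=ctrl.camera(n);cv2.imwrite(f"pics/raw_{n}14.png",im[:,:,::-1])
draw('pics/raw_scene14.png','scene',[],170,120,90,90,6,'pics/oa.png')
E
```

```text
time_s: 23.85
ee_pos: [0.5698, 0.1071, 0.1367]
eef_rot: [2.447, 0.0, 1.743]
force: [-0.4, -0.9, 0.4]
grip_width: 0.0148
time_s: 24.1
ee_pos: [0.5701, 0.1071, 0.1362]
eef_rot: [2.446, 0.0, 1.743]
force: [-2.7, -2.6, 6.0]
grip_width: 0.0144
bar n,m,z 0.5905370032028611 0.008557308402566034 0.12352591145950836 q [ 0.104  0.219  2.017  0.207  0.216 -0.255] F [-2.7 -2.6  6. ] M [-0.15 -0.02 -0.14]
```

View pics/oa.png

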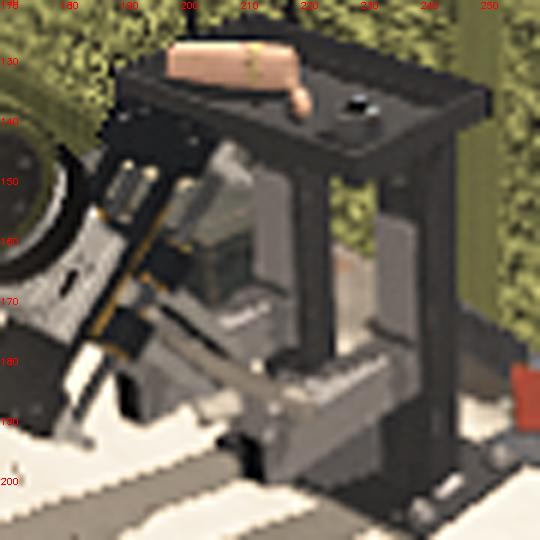

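```bash
python3 -m creep '{"xyz": [[0,0,0],[0,0,0],[0,0,0]], "spin": [0,0,0]}' 34; python3 st.py; python3 -m creep '{"xyz": [[0,0,-8],[0,0,-20],[0,0,-30],[0,0,-40],[0,-20,-40]], "spin": [0,0,0,0,0]}';python3 -m creep '{"xyz": [[0,-40,-40],[0,-40,-40],[0,0,0]], "spin": [0,0,0]}'; python3 - <<'E'
from ov import *
for n in('scene','top'):
    im=ctrl.camera(n);cv2.imwrite(f"pics/raw_{n}15.png",im[:,:,::-1])
draw('pics/raw_scene15.png','scene',[],170,120,90,90,6,'pics/oa.png')
draw('pics/raw_top15.png','top',[],130,140,90,70,7,'pics/ob.png')
cv2.imwrite('pics/v15.png',cv2.resize(cv2.imread('pics/raw_scene15.png'),(768,576)))
E
```

```text
time_s: 24.58
ee_pos: [0.5695, 0.1072, 0.1352]
eef_rot: [2.448, -0.0, 1.744]
force: [-0.7, 0.4, -0.3]
grip_width: 0.034
bar n,m,z 0.5899351779317563 0.008751646033457669 0.12248512989396267 q [ 0.104  0.22   2.017  0.206  0.217 -0.255] F [-0.7  0.4 -0.3] M [-0.06  0.28 -0.04]
time_s: 25.2
ee_pos: [0.4668, 0.0892, 0.2302]
eef_rot: [2.446, 0.0, 1.743]
force: [0.2, 0.6, 0.6]
grip_width: 0.0343
time_s: 25.58
ee_pos: [0.3549, 0.0697, 0.2415]
eef_rot: [2.44, 0.001, 1.743]
force: [0.5, -0.5, -0.9]
grip_width: 0.0343
```

View pics/oa.png

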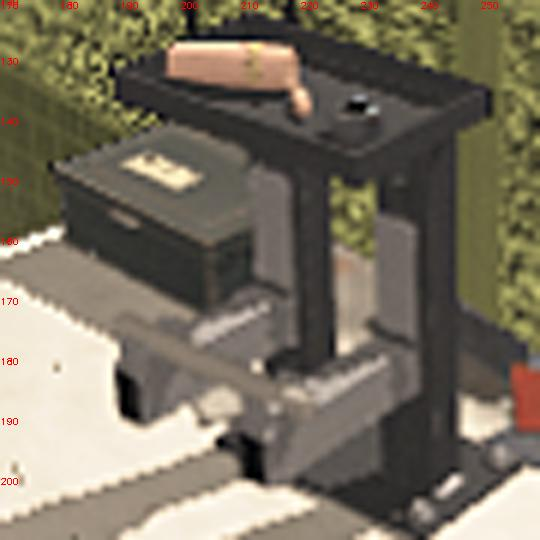

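View pics/ob.png

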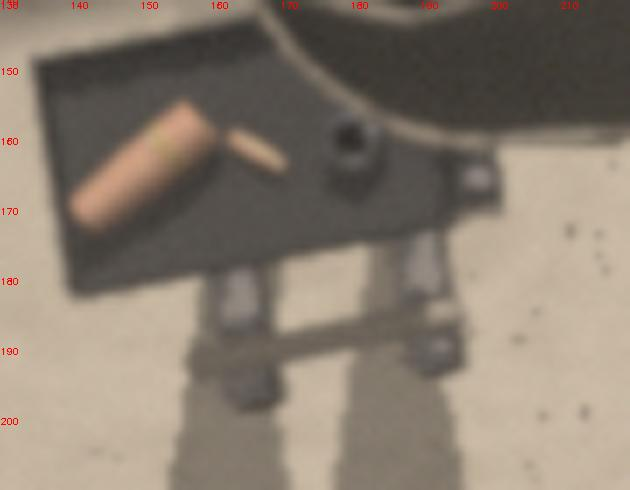

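View pics/v15.png

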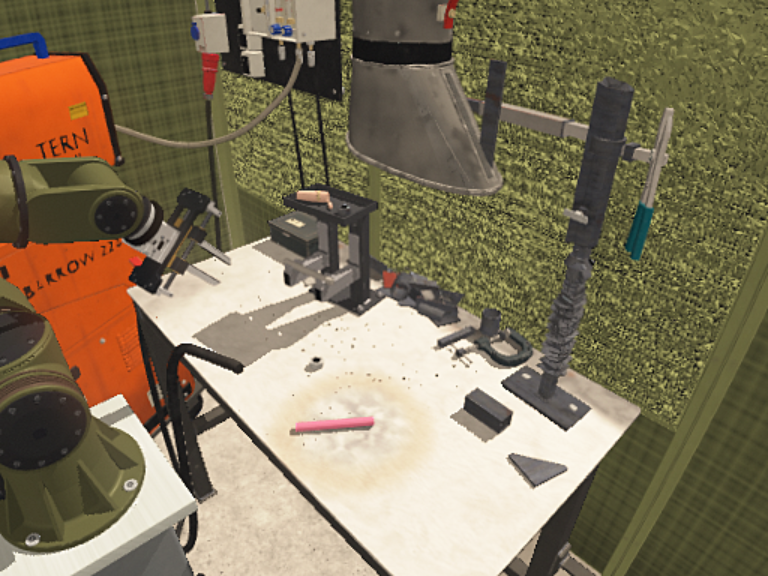

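```bash
python3 - <<'E'
from ov import *
nn=np.array([.9854,.1702]);mm=np.array([-.1702,.9854])
o=nn*.692+mm*.0085;p=[*o,np.radians(9.8)]
BAR=[((-102+dx,-70,124+dz),(-102+dx,70,124+dz)) for dx,dz in((8,0),(-8,0),(0,8),(0,-8))]
BAR+=[((-102+8*np.cos(a),s*70,124+8*np.sin(a)),(-102+8*np.cos(a+.5),s*70,124+8*np.sin(a+.5))) for a in np.arange(0,6.3,.5) for s in(-1,1)]
draw('pics/raw_top15.png','top',[(p,BAR,(0,255,255))],145,165,60,40,12,'pics/ob.png')
draw('pics/raw_scene15.png','scene',[(p,BAR,(0,255,255))],175,160,60,45,12,'pics/oa.png')
draw('pics/raw_top15.png','top',[],145,165,60,40,12,'pics/od.png')
draw('pics/raw_scene15.png','scene',[],175,160,60,45,12,'pics/oe.png')
g=lambda f:cv2.resize(cv2.imread(f),(390,280))
cv2.imwrite('pics/of.png',np.vstack([np.hstack([g('pics/oa.png'),g('pics/oe.png')]),np.hstack([g('pics/ob.png'),g('pics/od.png')])]))
E
```

```text
(no output)
```

View pics/of.png

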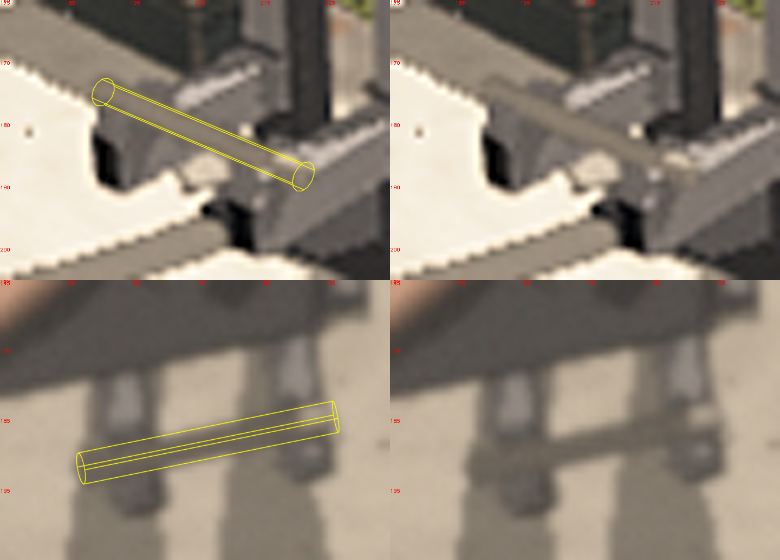

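```bash
python3 - <<'E'
from station import ctrl
o=ctrl.get_obs();print(o['time_s'],o['force'].round(1))
print(ctrl.hand_in())
E
```

```text
25.675 [ 0.3  0.4 -0.9]
the job is handed in; nothing more can be done
None
```

The loose arm hangs in the right upright and the round bar lies across both arms in the saddles. I handed the job in at 25.7 s; no verdict was given.

**Hanger arm:** Rows can't lean the hand, so I gripped the arm by its tip with the hand upright, which kept the hand in front of the tray. The tabs went straight in until the back plate met the upright, at about 21 N. It then went about 10 mm down until it bore, at about 8 N, with its underside at about 80 mm by the robot's reading.

**Bar:** I picked it up upright, then leaned the hand back about 40° by pushing against the arm's reach limit in free air, with no contact. That is a little over your 26–38°, for more clearance to the tray. The bar went down between the cheeks and touched at z about 124 mm, with about 6 N. Then I released it and drew the hand back.

**Last checks:**
- **Result:** Both pictures show the two arms alike and level, with the bar in both saddles and reaching over both arms.
- **Centring:** The bar is within about 3 mm of centred.
- **Surroundings:** The other pieces, including the pink look-alike, look untouched in the last scene view, though I did not measure them. The robot is clear and the wrist force is about 1 N.
- **Disagreements:** The drawn arm tips sat about 1 pixel (2–3 mm) off the picture in the scene view. The scene picture alone gave a stand heading of 8.1°, against 9.7–10° in the top picture; I used 9.8°. Entry met no resistance before the back plate touched, and the bar met none before the saddle floor.

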